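# Load the drawer incubator with the draw hook

### The job

Put the draw hook in the eye of the incubator's drawer and pull the drawer fully out with it (not by hand), then lay the hook back in its cradle as it was and stand every sample jar upright in a drawer bay of its own. Push the drawer fully home and only then press, one at a time, the small round key, the square key and the wide bar key, each right down. Never press the large round key, press no key while the drawer is open, and leave the other things on the bench undisturbed.

Things in the scene. Friction and masses are not known exactly. Their poses are not given: they have to be found in the camera images.
- drawer (a joint): slide of the drawer, m: 0 = fully home, 0.105 = fully out at its stop; slides along the incubator's -x (towards the robot). It stays where left; about 2 N of friction. Its grey front block is 45 mm thick, 310 wide, z 6 to 70 mm, outer face at incubator x = -45 mm when shut: flat for pushing on either side of the eye. Behind it is an aluminium tray with a row of four square bays.
- incubator: fixed white low housing; origin at bench level, middle of the housing's front face; +x into the housing, +y to the robot's left along the face, z up. Housing: x 0 to 250, y -180 to 180, z 0 to 130 mm. The drawer's front block stands wholly proud of the front face when shut, the tray is then hidden inside; the opening behind it reaches up to z = 80 mm.
- eye (a point): centre of the steel pull eye on the drawer front: a ring lying flat (its hole vertical), 28 mm clear opening, round bar 8 mm thick, 42 mm above the bench, 26 mm out from the front face; moves with the drawer; axes as the incubator's.
- hook: loose draw hook, 120 g: black handle 90 mm long (its x), 22 wide (y), 22 high; origin at the middle of the handle's underside; from its +x end an 8 mm steel rod runs at z = 11 mm to x = 85 mm, then straight down to z = -57 mm, ending in a 12 mm ball. It starts in the cradle, handle level, tip down.
- hook_tip (a point): lowest point of the hook's ball end, at (85, 0, -57) mm in the hook's frame.
- cradle: fixed steel cradle; origin under its centre on the bench, x along the handle (hook tip to +x). In the cradle the hook's origin is 68 mm above this origin. Base 110 x 70 x 12 mm; two supports at x = +-34 mm, each 10 thick (58 free between, for the fingers), tops at z = 68 mm, with 10 mm high side lips leaving a 34 mm wide channel. On the bench's other side is a blue fixed mixer, 100 mm high.
- bays (a point): centre of the row of four bays, at bay floor level (14 mm above the bench); moves with the drawer, axes as the incubator's. The bay centres lie at y = +111, +37, -37, -111 mm from it. Each bay is a square recess 54 x 54 mm, 16 mm deep. The row is 30 mm behind the housing face when shut, 75 mm in front of it when fully out.
- jar0: loose sample jar, 44 mm diameter, 60 mm high, straight cylinder with a thick heavy glass base, about 120 g (80 to 170), off-white with a blue screw cap on the top 18 mm; all jars alike; origin at the centre of its underside, z up. 2 to 4 jars are present; an absent one reads None from the start.
- jar1: loose sample jar, 44 mm diameter, 60 mm high, straight cylinder with a thick heavy glass base, about 120 g (80 to 170), off-white with a blue screw cap on the top 18 mm; all jars alike; origin at the centre of its underside, z up. 2 to 4 jars are present; an absent one reads None from the start.
- jar2: loose sample jar, 44 mm diameter, 60 mm high, straight cylinder with a thick heavy glass base, about 120 g (80 to 170), off-white with a blue screw cap on the top 18 mm; all jars alike; origin at the centre of its underside, z up. 2 to 4 jars are present; an absent one reads None from the start.
- jar3: loose sample jar, 44 mm diameter, 60 mm high, straight cylinder with a thick heavy glass base, about 120 g (80 to 170), off-white with a blue screw cap on the top 18 mm; all jars alike; origin at the centre of its underside, z up. 2 to 4 jars are present; an absent one reads None from the start.
- key_small (a joint): travel in m of the small round key, 18 mm diameter, the leftmost seen from the robot (y = +90 mm); 0 = up, 0.005 = fully down at about 5 N; springs back. Its top, when up, is 140 mm above the bench (10 mm above the housing top), 22 mm behind the front face: incubator frame x = +22 mm and the y given. All four keys are white, in a row 60 mm apart; press straight down.
- key_square (a joint): travel in m of the square key, 24 x 24 mm (y = +30 mm); 0 = up, 0.005 = fully down at about 5 N; springs back. Its top, when up, is 140 mm above the bench (10 mm above the housing top), 22 mm behind the front face: incubator frame x = +22 mm and the y given. All four keys are white, in a row 60 mm apart; press straight down.
- key_large (a joint): travel in m of the large round stop key, 32 mm diameter (y = -30 mm); leave it alone; 0 = up, 0.005 = fully down at about 5 N; springs back. Its top, when up, is 140 mm above the bench (10 mm above the housing top), 22 mm behind the front face: incubator frame x = +22 mm and the y given. All four keys are white, in a row 60 mm apart; press straight down.
- key_bar (a joint): travel in m of the wide bar key, 42 mm long across and 16 mm deep, the rightmost seen from the robot (y = -90 mm); 0 = up, 0.005 = fully down at about 5 N; springs back. Its top, when up, is 140 mm above the bench (10 mm above the housing top), 22 mm behind the front face: incubator frame x = +22 mm and the y given. All four keys are white, in a row 60 mm apart; press straight down.
- key_small_top (a point): centre of the top face of this key; moves with it.
- key_square_top (a point): centre of the top face of this key; moves with it.
- key_bar_top (a point): centre of the top face of this key; moves with it.
- dishes: bystander, not to be disturbed: stack of culture dishes, 90 mm diameter, 41 high; origin under its centre.
- beaker: bystander, not to be disturbed: small glass beaker, 60 mm diameter, 70 high; origin under its centre.
- funnel: bystander, not to be disturbed: amber filter funnel, 72 mm diameter, 100 high; origin under its centre.
- washbottle: bystander, not to be disturbed: white bottle, 64 mm diameter, 140 high; origin under its centre.
- reagent: bystander, not to be disturbed: big glass bottle with a blue cap, 90 mm diameter, 150 high; origin under its centre.
- stopper: bystander, not to be disturbed: rubber stopper, 32 mm diameter, 30 high; origin under its centre.
There are look-alikes about, which are no part of the job. What is shaped like the jar0 but red is not meant. What is shaped like the jar1 but green is not meant.

How it is judged:
By the outcome, as a careful person would: the job done as asked, in the order asked, and still so for the second after the job is handed in, with the robot touching nothing.
Of jar0, jar1, jar2, jar3 only 2 to 4 are there at a start; the rules pass over those that are not, and their reading is None.
At some moment in a run one of jar0, jar1, jar2, jar3 may be knocked a few centimetres aside while the robot is not near it.
It also fails if it takes over 210 s, if anything falls off the work surface, if the arm or the gripper's body presses on something with over 40 N, if the wrist force passes 120 N, or if a joint passes its speed limit or range.

### The arm

A 6-joint arm with a two-finger parallel gripper is mounted at the origin on the work surface. World frame = base frame: x ahead of the robot, y to its left, z up, the work surface at z = 0. Lengths are in m, angles in rad, forces in N, time in s.
With the tool pointing down it reaches from about 0.3 to 0.775 m from the base axis. Payload 14.6 kg.
Tool frame: the origin (TCP) lies midway between the tips of the shut fingers; the grasp point (between the pads) lies 19 mm behind it (ctrl.grip_depth is the distance from the TCP to the grasp point, in m); z points along the fingers, x is the direction in which the jaws open and shut, and the axes are right-handed (so a half turn about z gives the same grasp; the last joint's range is limited). The gripper opens to 94 mm and grips with 3 to 60 N. Pads are 16 mm wide; open, the fingers measure 119 mm over their backs; the gripper's body (75 mm by 177 mm) begins 78 mm behind the grasp point.
Start: joints at [1.277, 0.3, 1.521, -0, 1.321, -0.067], TCP at [0.124, 0.536, 0.177] pointing down, gripper open.
Joint ranges: [-3.03, 3.03], [-0.79, 2.21], [0.23, 2.52], [-1.04, 4.18], [0, 3.07], [-2.55, 2.55]. Speed limits (rad/s): [2.22, 2.22, 2.57, 3.14, 3.14, 3.14].

### API

Orientations are given as [roll, pitch, yaw] about the fixed x, y, z axes, in that order (R = Rz(yaw) Ry(pitch) Rx(roll)).
In Python, from station import ctrl gives the robot as it stands.
- The arm moves only by the tool play_rows, never from a script. Its argument "steps" is a list that holds one entry, the list of rows, each a list of 7 numbers: the shift along the tool's x, y, z in cm, then the turn, a rotation vector about the tool's x, y, z in rad, then the opening, from 0 (shut) to 1 (fully open). In form: [[[x, y, z, ax, ay, az, hand], ...]]. A call has 1 to 20 rows; each row is the pose to reach, as a shift and turn from the pose measured when the call began, along the tool's axes at that moment; what a row does not reach only later rows make up. A row lasts 1/12 s, in which the tool goes at most 41.7 mm and 7.16 degrees, less where a joint would pass 70% of its speed; a pose out of reach is approached as far as the arm can. A call with a gripper value outside its range is refused whole. The fingers move at their own pace and stop on an object; "force" is the grip in N (left out, the last holds). Time passes only in rows, so rows that repeat a pose let the fingers close. It gives the time, the measured TCP pose, the force and the opening at its end, in the units of the state.
- ctrl.get_obs(): the state, without advancing time (a new reading comes with each control period).
- ctrl.camera(name): name is "scene" or "top"; returns a dict with "frame" (400x640x3 uint8, blue, green, red), "fovy" (degrees; the focal length in pixels is half the picture's height over the tangent of half this angle, whatever the lens; pixels are square), "cx", "cy" (the principal point, pixels), "D" ([k1, k2, p1, p2, k3] as OpenCV has them; the pictures are not rectified), "world_to_cam" (4x4, takes a point from world to camera coordinates). Camera axes: x right, y up, looking along -z (the intrinsics and any distortion apply to the point x, -y, -z); pixel columns grow to the right and rows downward; lengths in m; the calibration is good to about 2 mm. A picture is of the moment at which its call begins. There is no depth.
- ctrl.hand_in(): hands the job in, once; it reports no verdict.
The state is a dict: "time_s": time; "qpos": joint angles; "joint_vel": joint speeds; "tau": joint torques, N m; "ee_pos": TCP position; "eef_rot": TCP orientation; "force": force on the tool from outside, world axes, zero at the start; "moment": the same for the moment, N m; "grip_width": finger opening in m.
Only numpy, scipy, OpenCV 4.12 (cv2) and the standard library are available. Lean on these libraries where they do the work, as an engineer would, in place of code of your own. Each camera call takes 0.05 s, during which the arm holds its last target. There are 200 camera calls.

## Working session

There is one attempt and no reset: what is moved stays moved. The work goes in short steps, Python scripts to look and compute and a tool call to move; the robot and the scene stay as the last step left them, time stands still between calls to the robot, and variables do not carry over. Pictures are saved under pics/ and viewed, about 12 in all and at most 16, crops included, and the job is handed in when it is done.

Besides the shell and the picture viewer there is one more tool, called after ">>>" as name(argument=value, ...), one argument or row to a line, values as JSON. play_rows: Moves the arm, as the interface text tells. Its arguments: {"type":"object","properties":{"steps":{"type":"array"},"force":{"type":"number"}},"required":["steps"]}

```bash
mkdir -p pics; ls
python3 - <<'E'
from station import ctrl
import cv2
print(ctrl.get_obs())
for n in("scene","top"):
    c=ctrl.camera(n); cv2.imwrite(f"pics/{n}0.png",c["frame"]); print(n,c["fovy"],c["cx"],c["cy"],c["D"],c["world_to_cam"])
E
```

```text
pics
{'time_s': 0.0, 'qpos': array([ 1.27741884e+00,  3.00501543e-01,  1.52161312e+00, -4.26767645e-05,
        1.32071902e+00, -6.66110173e-02]), 'joint_vel': array([ 0.00129043,  0.0003165 , -0.00136489, -0.00238397,  0.00071699,
        0.00166486]), 'tau': array([-1.95786786e-03, -5.31796038e+01, -3.52743423e+01,  7.07262894e-02,
        2.41380930e-02, -2.01233240e-05]), 'ee_pos': array([0.12358397, 0.535609  , 0.17645611]), 'eef_rot': array([-3.14155129e+00,  1.24103319e-03,  1.34404047e+00]), 'force': array([-0.07774116,  0.28453316, -0.51983479]), 'moment': array([ 0.00932255, -0.02848283,  0.00621517]), 'grip_width': 0.09391515032093287}
scene 54.611022447956 316.8363472873276 197.95968617318556 [-0.00659621  0.          0.          0.          0.        ] [[ 0.05340976  0.99850645  0.01150105 -0.01998275]
 [-0.60689087  0.02331178  0.79444322  0.22982874]
 [ 0.79298857 -0.04941091  0.60722952 -1.53110421]
 [ 0.          0.          0.          1.        ]]
top 47.17265349483278 313.6281796563388 201.6228277711606 [0.03506347 0.         0.         0.         0.        ] [[-0.02571263 -0.9995672   0.01429222  0.00463678]
 [ 0.98737385 -0.02315833  0.15670538 -0.54866877]
 [-0.15630658  0.01814108  0.98754198 -1.48294372]
 [ 0.          0.          0.          1.        ]]
```

View pics/scene0.png

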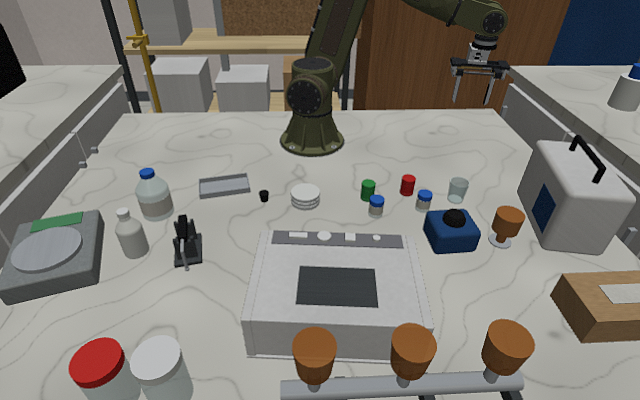

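View pics/top0.png

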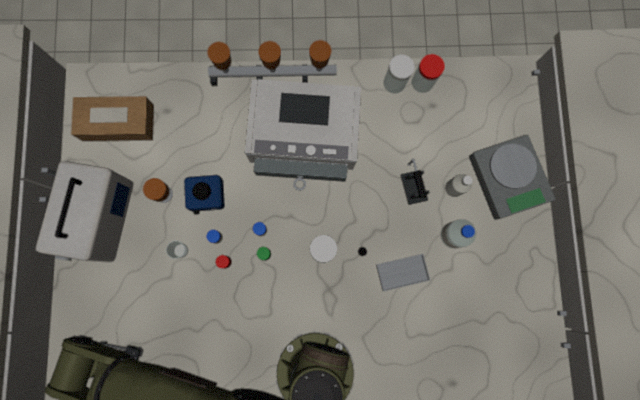

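```bash
cat > h.py <<'E'
import cv2, numpy as np
from scipy.spatial.transform import Rotation as R
def K(c):
    f=200/np.tan(np.radians(c["fovy"])/2); return np.array([[f,0,c["cx"]],[0,f,c["cy"]],[0,0,1.]])
def proj(c,P):
    P=np.atleast_2d(P); q=(np.c_[P,np.ones(len(P))]@c["world_to_cam"].T)[:,:3]*[1,-1,-1]
    return cv2.projectPoints(q,np.zeros(3),np.zeros(3),K(c),np.array(c["D"],float))[0][:,0]
def w(c,uv,z):
    n=cv2.undistortPoints(np.array(uv,float).reshape(-1,1,2),K(c),np.array(c["D"],float))[:,0]
    d=np.c_[n[:,0],-n[:,1],-np.ones(len(n))]; M=c["world_to_cam"]; o=-M[:3,:3].T@M[:3,3]; d=d@M[:3,:3]
    return o+d*((z-o[2])/d[:,2])[:,None]
def crop(fr,x0,y0,x1,y1,s,name):
    cv2.imwrite(name,cv2.resize(fr[y0:y1,x0:x1],None,fx=s,fy=s,interpolation=cv2.INTER_CUBIC))
def snap():
    from station import ctrl
    return ctrl.camera("scene"),ctrl.camera("top")
def yawtr(p,yaw,pts):
    c,s=np.cos(yaw),np.sin(yaw); pts=np.atleast_2d(pts)
    return np.c_[p[0]+c*pts[:,0]-s*pts[:,1],p[1]+s*pts[:,0]+c*pts[:,1],pts[:,2]]
def rows(target,yaw,tilt=None):
    "shift (tool axes, cm) and turn to reach TCP target, tool down with jaw axis at yaw"
    from station import ctrl
    o=ctrl.get_obs(); R0=R.from_euler('xyz',o["eef_rot"]); R1=R.from_euler('xyz',[np.pi,0,yaw])
    print("sh",np.round(R0.inv().apply(np.array(target)-o["ee_pos"])*100,2),"turn",np.round((R0.inv()*R1).as_rotvec(),3))
E
python3 - <<'E'
from h import *
f=cv2.imread("pics/top0.png"); crop(f,180,70,460,290,2.85,"pics/t1.png")
s=cv2.imread("pics/scene0.png"); crop(s,160,160,480,290,2.5,"pics/s1.png")
E
```

```text
(no output)
```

View pics/t1.png

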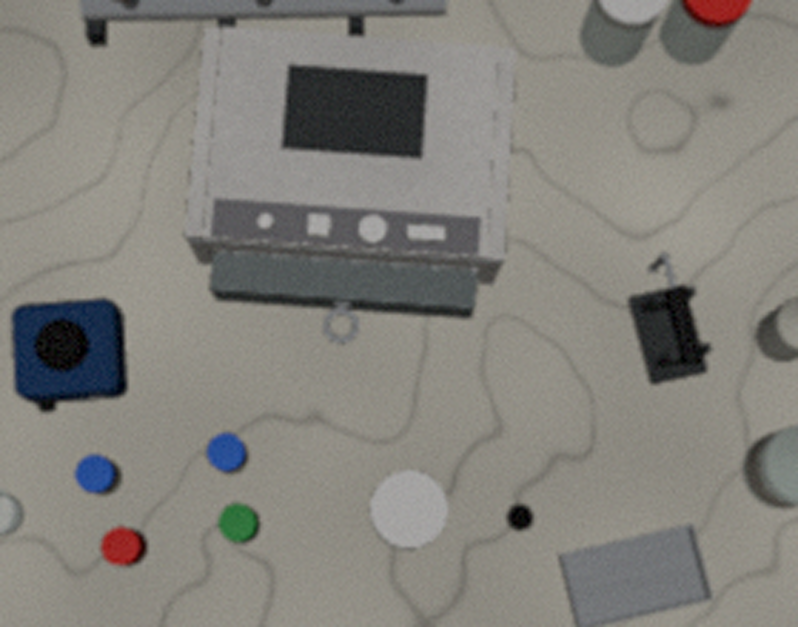

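View pics/s1.png

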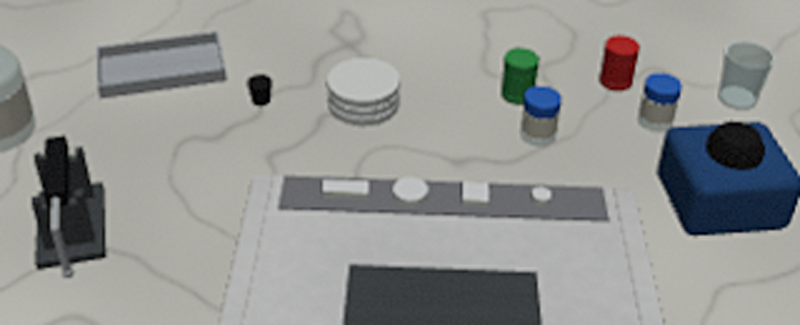

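```bash
cat > fit.py <<'E'
from h import *
from scipy.optimize import least_squares
S,T=snap()
t=lambda a:np.array(a,float)/2.85+[180,70]-0.3
s=lambda a:np.array(a,float)/2.5+[160,160]-0.3
keys=np.array([[.022,y,.14] for y in(.09,.03,-.03,-.09)])
eye=np.array([[-.045-.026,0,.042]])
tk=t([(265,220),(318,224),(372,228),(426,233)]); te=t([(341,325)]); sk=s([(541,193),(475,191),(411,188),(345,187)])
def r(v):
    k=yawtr(v[:2],v[2],keys); return np.r_[(proj(T,k)-tk).ravel(),(proj(S,k)-sk).ravel(),(proj(T,yawtr(v[:2],v[2],eye))-te).ravel()]
o=least_squares(r,[.7,0,0]); print("inc",o.x,np.round(o.fun,1))
print("jars",w(T,t([(226,452),(96,473)]),.06),w(S,s([(542,96),(661,85)]),.06))
print("others G,R,beaker,stopper,dish",w(T,t([(238,522),(122,546)]),.06)[:,:2],w(T,t([(5,513)]),.07)[:,:2],w(T,t([(519,517)]),.03)[:,:2],w(T,t([(409,509)]),.041)[:,:2])
print("base corners",w(T,t([(630,297),(692,287),(706,368),(652,383)]),.012)[:,:2])
print("elbow",w(T,t([(666,258)]),.083),"tip",w(S,s([(67,272)]),.012))
print("camT",-T["world_to_cam"][:3,:3].T@T["world_to_cam"][:3,3])
E
python3 fit.py
```

```text
inc [ 0.68198697  0.0297457  -0.09720883] [ 0.3 -0.2  0.6 -0.2  0.5 -0.2  0.4 -0.6  0.4 -0.2  0.6 -0.4  0.1 -0.2
  0.4 -0.8  0.2 -0.2]
jars [[0.46220395 0.17160631 0.06      ]
 [0.44193668 0.31906664 0.06      ]] [[0.46443028 0.16953227 0.06      ]
 [0.44843611 0.31567856 0.06      ]]
others G,R,beaker,stopper,dish [[0.38230976 0.15855434]
 [0.35884139 0.28912904]] [[0.39878569 0.41791589]] [[ 0.38136797 -0.16411516]] [[ 0.39312411 -0.03635674]]
base corners [[ 0.64297989 -0.31142587]
 [ 0.65355456 -0.38697019]
 [ 0.55412398 -0.39751508]
 [ 0.53750697 -0.33189833]]
elbow [[ 0.67267511 -0.3403147   0.083     ]] tip [[ 0.67335056 -0.34425237  0.012     ]]
camT [0.31006656 0.01883071 1.55038225]
```

```bash
cat > ov.py <<'E'
from h import *
import sys
def draw(f,c,p,yaw,x0,y0,s):
    def L(pts,col,close=True):
        q=(proj(c,yawtr(p,yaw,np.array(pts,float)))-[x0,y0]+.5)*s
        cv2.polylines(f,[q.round().astype(np.int32)],close,col,1)
    L([(.055,.035,.012),(.055,-.035,.012),(-.055,-.035,.012),(-.055,.035,.012)],(0,255,0))
    L([(.045,.011,.09),(.045,-.011,.09),(-.045,-.011,.09),(-.045,.011,.09)],(0,0,255))
    L([(.045,0,.079),(.085,0,.079),(.085,0,.011)],(255,255,0),False)
p=(float(sys.argv[1]),float(sys.argv[2])); yaw=float(sys.argv[3])
S,T=snap(); out=[]
for c,(x0,y0) in((T,(390,150)),(S,(160,205))):
    f=cv2.resize(c["frame"][y0:y0+65,x0:x0+55],None,fx=7,fy=7,interpolation=cv2.INTER_CUBIC); g=f.copy()
    draw(g,c,p,yaw,x0,y0,7); out+= [g]
cv2.imwrite(sys.argv[4],np.hstack(out))
E
python3 ov.py .589 -.356 .16 pics/ov1.png
```

```text
(no output)
```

View pics/ov1.png

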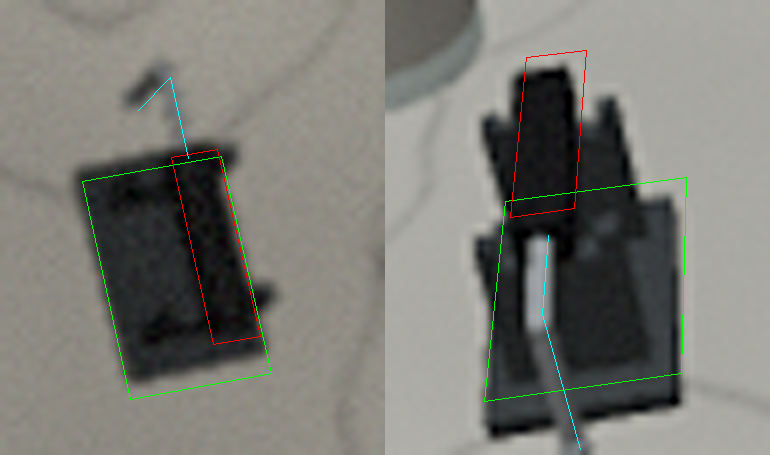

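```bash
python3 ov.py .597 -.354 .16 pics/ov2.png
```

```text
(no output)
```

View pics/ov2.png

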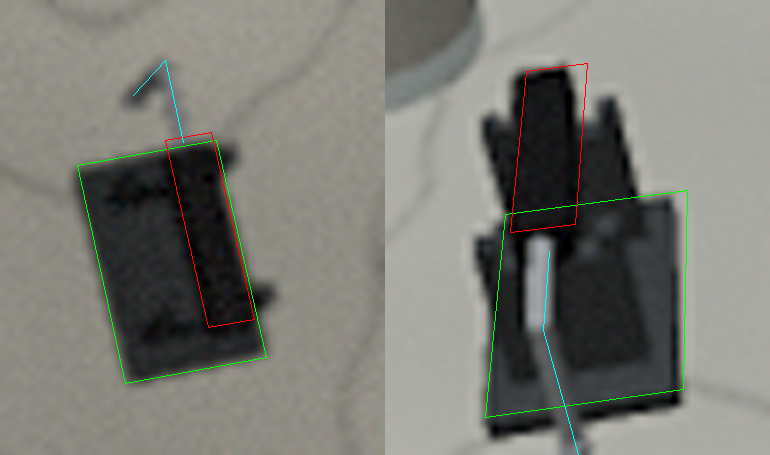

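```bash
python3 -c "
from h import *
rows([.596,-.3565,.20],.16-np.pi/2)"
```

```text
sh [-76.33  66.09  -2.29] turn [0.    0.    2.755]
```

>>> play_rows(
  steps=[
    [[-76.3, 66.1, -2.3, 0, 0, 2.755, 1], [-76.3, 66.1, -2.3, 0, 0, 2.755, 1], [-76.3, 66.1, -2.3, 0, 0, 2.755, 1], [-76.3, 66.1, -2.3, 0, 0, 2.755, 1], [-76.3, 66.1, -2.3, 0, 0, 2.755, 1], [-76.3, 66.1, -2.3, 0, 0, 2.755, 1], [-76.3, 66.1, -2.3, 0, 0, 2.755, 1], [-76.3, 66.1, -2.3, 0, 0, 2.755, 1], [-76.3, 66.1, -2.3, 0, 0, 2.755, 1], [-76.3, 66.1, -2.3, 0, 0, 2.755, 1], [-76.3, 66.1, -2.3, 0, 0, 2.755, 1], [-76.3, 66.1, -2.3, 0, 0, 2.755, 1], [-76.3, 66.1, -2.3, 0, 0, 2.755, 1], [-76.3, 66.1, -2.3, 0, 0, 2.755, 1], [-76.3, 66.1, -2.3, 0, 0, 2.755, 1], [-76.3, 66.1, -2.3, 0, 0, 2.755, 1], [-76.3, 66.1, -2.3, 0, 0, 2.755, 1], [-76.3, 66.1, -2.3, 0, 0, 2.755, 1], [-76.3, 66.1, -2.3, 0, 0, 2.755, 1], [-76.3, 66.1, -2.3, 0, 0, 2.755, 1]],
  ],
)

```text
time_s: 2.07
ee_pos: [0.5141, -0.2025, 0.196]
eef_rot: [-3.142, -0.0, -1.163]
force: [1.2, 1.5, 0.4]
grip_width: 0.0941
```

```bash
python3 -c "
from h import *
rows([.596,-.3565,.20],.16-np.pi/2)"
```

```text
sh [17.38 -1.4  -0.39] turn [-0.    -0.     0.248]
```

>>> play_rows(
  steps=[
    [[17.4, -1.4, -0.4, 0, 0, 0.248, 1], [17.4, -1.4, -0.4, 0, 0, 0.248, 1], [17.4, -1.4, -0.4, 0, 0, 0.248, 1], [17.4, -1.4, -0.4, 0, 0, 0.248, 1], [17.4, -1.4, -0.4, 0, 0, 0.248, 1], [17.4, -1.4, -0.4, 0, 0, 0.248, 1], [17.4, -1.4, -0.4, 0, 0, 0.248, 1], [17.4, -1.4, 3, 0, 0, 0.248, 1], [17.4, -1.4, 6, 0, 0, 0.248, 1], [17.4, -1.4, 9, 0, 0, 0.248, 1], [17.4, -1.4, 11, 0, 0, 0.248, 1], [17.4, -1.4, 12.5, 0, 0, 0.248, 1], [17.4, -1.4, 13.6, 0, 0, 0.248, 1], [17.4, -1.4, 13.6, 0, 0, 0.248, 1], [17.4, -1.4, 13.6, 0, 0, 0.248, 1]],
  ],
)

```text
time_s: 3.32
ee_pos: [0.5963, -0.356, 0.061]
eef_rot: [-3.141, -0.001, -1.41]
force: [-0.4, -0.0, -0.7]
grip_width: 0.0943
```

Run:
```python
from h import *
S,T=snap(); a=T["frame"][140:230,360:470]; b=S["frame"][150:280,130:250]
r=lambda f:cv2.resize(f,(int(f.shape[1]*430/f.shape[0]),430),interpolation=cv2.INTER_CUBIC)
cv2.imwrite("pics/g1.png",np.hstack([r(a),r(b)]))
rows([.596,-.3565,.06],.16-np.pi/2)
```

```text
sh [-0.03  0.06  0.19] turn [-0.002 -0.002  0.001]
```

View pics/g1.png

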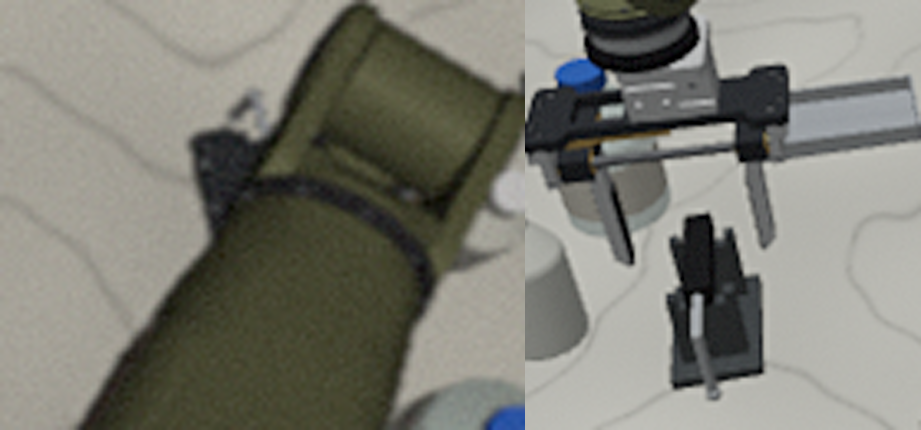

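Run:
```python
from h import *
S,T=snap()
j=np.array([np.cos(-1.41),np.sin(-1.41),0])
P=np.array([.596,-.356,.061]); print(proj(S,[P,P+.047*j,P-.047*j,[.596,-.3565,.09]]))
print(w(S,[[160,229],[203,224]],.061))
```

```text
[[184.6085738  233.32514313]
 [165.69411821 235.80531597]
 [203.22693577 230.88322757]
 [182.17992845 224.91937868]]
[[ 0.57654527 -0.4238974   0.061     ]
 [ 0.56099913 -0.31506249  0.061     ]]
```

>>> play_rows(
  steps=[
    [[0, 0, 0.1, 0, 0, 0, 0.4], [0, 0, 0.1, 0, 0, 0, 0.4], [0, 0, 0.1, 0, 0, 0, 0.4], [0, 0, 0.1, 0, 0, 0, 0.4], [0, 0, 0.1, 0, 0, 0, 0.4]],
  ],
  force=10,
)

```text
time_s: 3.93
ee_pos: [0.5966, -0.3568, 0.0605]
eef_rot: [-3.14, -0.002, -1.41]
force: [-0.4, 0.3, -0.3]
grip_width: 0.0646
```

Run:
```python
from h import *
S,T=snap(); crop(S["frame"],130,180,250,280,6,"pics/g2.png")
```

```text
(no output)
```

View pics/g2.png

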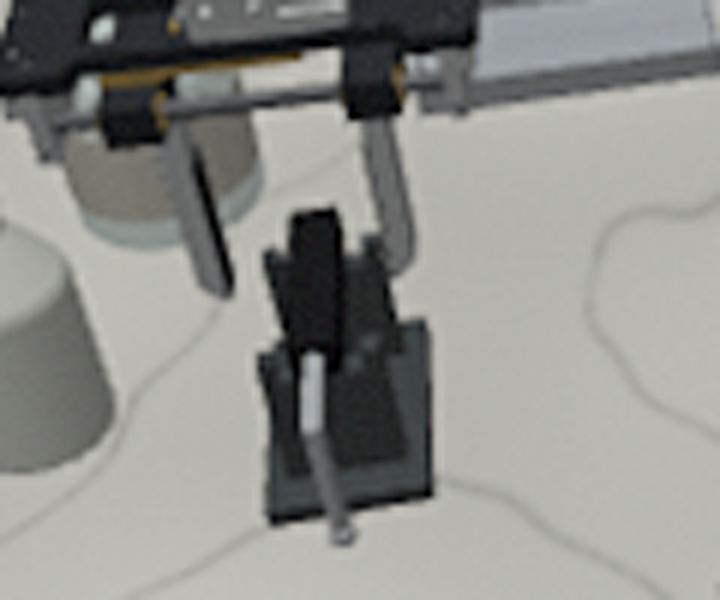

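Run:
```python
from h import *
S,T=snap()
j=np.array([np.cos(1.344),np.sin(1.344),0]);P=np.array([.1236,.5356,.1765])
print(proj(S,[P-.047*j,P+.047*j]))
for x in(-.034,.034):
  for y in(-.0195,.0195): print(x,y,(proj(S,yawtr((.596,-.3565),.16,[[x,y,.078]]))-[130,180])*6)
crop(cv2.imread("pics/scene0.png"),440,30,530,110,7,"pics/f0.png")
```

```text
[[452.74825959 108.84312499]
 [480.53740825 111.1369112 ]]
-0.034 -0.0195 [[276.8443051  245.55724642]]
-0.034 0.0195 [[368.83747395 234.06569181]]
0.034 -0.0195 [[265.45235729 350.64104498]]
0.034 0.0195 [[362.50837573 337.80833779]]
```

View pics/f0.png

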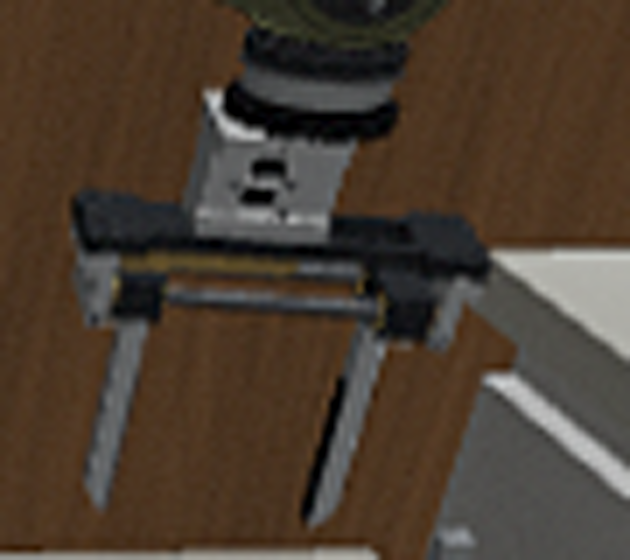

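>>> play_rows(
  steps=[
    [[0, 0, 0, 0, 0, 0, 0.1], [0, 0, 0, 0, 0, 0, 0.1], [0, 0, 0, 0, 0, 0, 0.1], [0, 0, 0, 0, 0, 0, 0.1], [0, 0, 0, 0, 0, 0, 0.1], [0, 0, 0, 0, 0, 0, 0.1], [0, 0, 0, 0, 0, 0, 0.1], [0, 0, 0, 0, 0, 0, 0.1]],
  ],
  force=5,
)

```text
time_s: 4.8
ee_pos: [0.5965, -0.3569, 0.0605]
eef_rot: [-3.14, -0.002, -1.41]
force: [0.2, -0.5, 0.3]
grip_width: 0.0221
```

Run:
```python
from h import *
from station import ctrl
print(ctrl.get_obs())
S,T=snap(); crop(S["frame"],150,190,230,280,6,"pics/g3.png")
```

```text
{'time_s': 4.8, 'qpos': array([-5.91748789e-01,  7.25235724e-01,  1.16439007e+00, -1.30530189e-04,
        1.24977711e+00,  8.18724107e-01]), 'joint_vel': array([ 6.75780430e-04,  1.30277632e-04, -7.49477490e-04,  1.03498246e-05,
       -1.77599499e-04, -1.79997037e-04]), 'tau': array([ 1.91091662e-01, -7.44372582e+01, -3.43077171e+01,  1.22600617e-01,
       -1.71331863e-02, -8.20354653e-04]), 'ee_pos': array([ 0.59652375, -0.35686494,  0.06050288]), 'eef_rot': array([-3.14007821e+00, -1.58645109e-03, -1.41043305e+00]), 'force': array([ 0.22053927, -0.4611766 ,  0.25465215]), 'moment': array([-0.05759937,  0.17969274, -0.00369127]), 'grip_width': 0.022054237332114403}
```

View pics/g3.png

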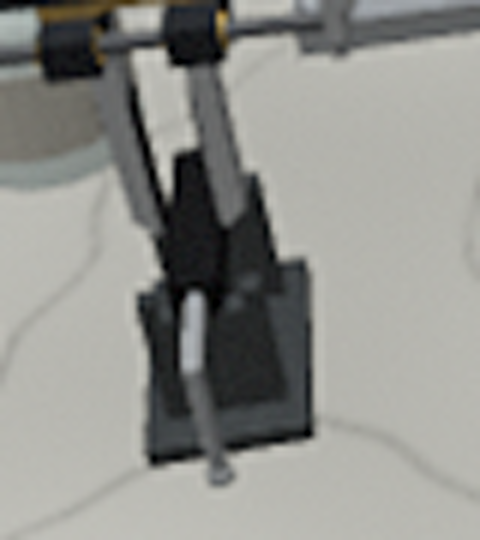

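>>> play_rows(
  steps=[
    [[0, 0, 0, 0, 0, 0, 0.4], [0, 0, 0, 0, 0, 0, 0.4], [0, 0, 0, 0, 0, 0, 0.4], [0, 0, 0.8, 0, 0, 0, 0.4], [0, 0, 0.8, 0, 0, 0, 0.4], [0, 0, 0.8, 0, 0, 0, 0], [0, 0, 0.8, 0, 0, 0, 0], [0, 0, 0.8, 0, 0, 0, 0], [0, 0, 0.8, 0, 0, 0, 0], [0, 0, 0.8, 0, 0, 0, 0], [0, 0, 0.8, 0, 0, 0, 0], [0, 0, 0.8, 0, 0, 0, 0], [0, 0, -1, 0, 0, 0, 0], [0, 0, -3, 0, 0, 0, 0], [0, 0, -6, 0, 0, 0, 0], [0, 0, -9, 0, 0, 0, 0], [0, 0, -9, 0, 0, 0, 0]],
  ],
  force=50,
)

```text
time_s: 6.32
ee_pos: [0.5981, -0.3579, 0.1575]
eef_rot: [-3.133, -0.008, -1.41]
force: [0.5, -0.8, -0.2]
grip_width: 0.0212
```

Run:
```python
from h import *
S,T=snap(); a=S["frame"][150:275,130:250]; b=T["frame"][120:245,350:470]
cv2.imwrite("pics/g4.png",cv2.resize(np.hstack([a,b]),None,fx=3.3,fy=3.3,interpolation=cv2.INTER_CUBIC))
```

```text
(no output)
```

View pics/g4.png

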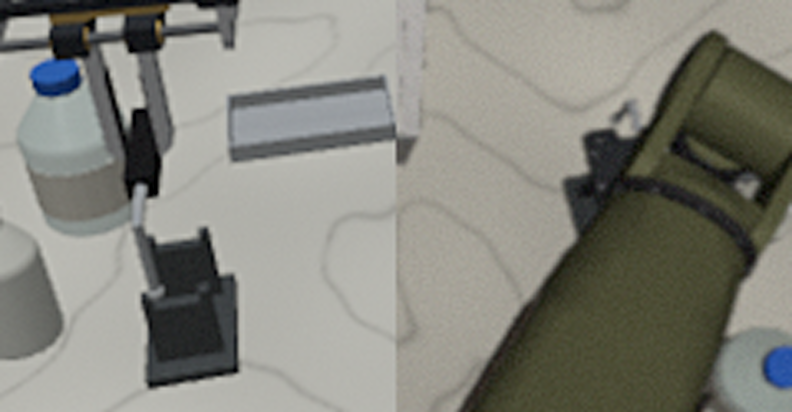

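Run:
```python
from h import *
S,T=snap()
print(w(S,[[177.6,239.4]],.118), w(S,[[187,269.5]],.013), proj(S,yawtr((.598,-.358),.16,[[.085,0,.116]])))
# elbow in top: crop(633,105)
print(w(T,[[350+(633-396)/3.3,120+105/3.3]],.116+.068), yawtr((.598,-.358),.16,[[.085,0,.116]]))
I=(.682,.0297)
print("eye",yawtr(I,-.0972,[[-.071,0,.042]]))
print("wrist tgt (eye - .085 along)",yawtr(I,-.0972,[[-.156,0,.1]]))
```

```text
[[ 0.67941589 -0.3432836   0.118     ]] [[ 0.67769281 -0.34191553  0.013     ]] [[177.01921398 240.78014441]]
[[ 0.67363497 -0.3430838   0.184     ]] [[ 0.68191432 -0.34445795  0.116     ]]
eye [[0.61133513 0.03659034 0.042     ]]
wrist tgt (eye - .085 along) [[0.52673635 0.04483933 0.1       ]]
```

Run:
```python
from h import *
for p in([.50,-.33,.158],[.49,-.15,.158],[.49,.0446,.158],[.5292,.0446,.158]): rows(p,-.0972-np.pi/2)
```

```text
sh [-4.14  9.04 -0.91] turn [ 0.    -0.     0.258]
sh [-22.07   7.16  -0.91] turn [ 0.    -0.     0.258]
sh [-41.28   4.05  -0.91] turn [ 0.    -0.     0.258]
sh [-40.65   0.18  -0.91] turn [ 0.    -0.     0.258]
```

>>> play_rows(
  steps=[
    [[-2, 4.5, -0.9, 0, 0, 0.1, 0], [-4, 9, -0.9, 0, 0, 0.2, 0], [-8, 8.5, -0.9, 0, 0, 0.258, 0], [-12, 8, -0.9, 0, 0, 0.258, 0], [-16, 7.6, -0.9, 0, 0, 0.258, 0], [-20, 7.2, -0.9, 0, 0, 0.258, 0], [-24, 6.8, -0.9, 0, 0, 0.258, 0], [-28, 6.2, -0.9, 0, 0, 0.258, 0], [-32, 5.5, -0.9, 0, 0, 0.258, 0], [-36, 4.8, -0.9, 0, 0, 0.258, 0], [-39, 4.4, -0.9, 0, 0, 0.258, 0], [-41.2, 4, -0.9, 0, 0, 0.258, 0], [-41, 2, -0.9, 0, 0, 0.258, 0], [-40.6, 0.3, -0.9, 0, 0, 0.258, 0], [-40.6, 0.2, -0.9, 0, 0, 0.258, 0], [-40.6, 0.2, -0.9, 0, 0, 0.258, 0], [-40.6, 0.2, -0.9, 0, 0, 0.258, 0]],
  ],
)

```text
time_s: 7.93
ee_pos: [0.5282, 0.0439, 0.1569]
eef_rot: [3.139, -0.0, -1.669]
force: [0.3, 1.2, -0.6]
grip_width: 0.0212
```

Run:
```python
from h import *
S,T=snap(); a=S["frame"][175:255,280:400]; b=T["frame"][150:230,240:360]
cv2.imwrite("pics/e1.png",cv2.resize(np.vstack([a,b]),None,fx=6,fy=3.7*1.0,interpolation=cv2.INTER_CUBIC) if 0 else cv2.resize(np.hstack([a,b]),None,fx=3.3,fy=3.3,interpolation=cv2.INTER_CUBIC))
rows([.5292,.0446,.158],-.0972-np.pi/2)
print(proj(S,[[.6113,.0366,.046]]),proj(T,[[.6113,.0366,.046]]))
```

```text
sh [-0.08 -0.08 -0.04] turn [ 0.001 -0.    -0.001]
[[335.72248112 237.35854376]] [[299.57484779 183.30469891]]
```

View pics/e1.png

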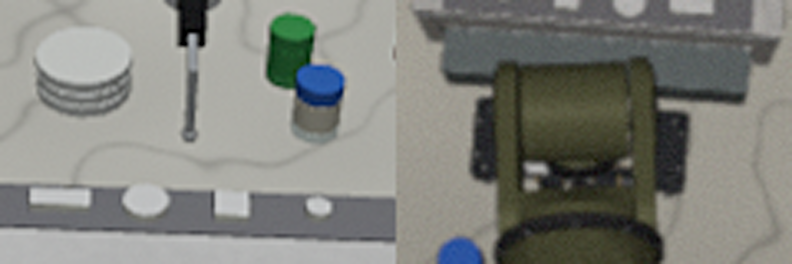

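Run:
```python
from h import *
S,T=snap()
print("ball",w(S,[[337.6,215.6]],.1215),"elbow",w(S,[[338.2,196.0]],.1835))
for x in (.075,.08,.085): print(x,proj(S,yawtr((.5288,.0443),-.0972,[[x,0,.1215],[x,0,.1835],[x-.04,0,.1835]])))
```

```text
ball [[0.61226943 0.03812981 0.1215    ]] elbow [[0.61252135 0.03681796 0.1835    ]]
0.075 [[336.82974931 213.37000399]
 [337.92107966 193.75034228]
 [337.9292999  184.24927474]]
0.08 [[336.82423291 214.63503667]
 [337.92000076 194.98318047]
 [337.92831072 185.40289552]]
0.085 [[336.81866865 215.91038915]
 [337.91890984 196.22648918]
 [337.92731092 186.56599551]]
```

>>> play_rows(
  steps=[
    [[0, 0, 2, 0, 0, 0, 0], [0, 0, 4, 0, 0, 0, 0], [0, 0, 5.5, 0, 0, 0, 0], [0, 0, 6.5, 0, 0, 0, 0], [0, 0, 7.5, 0, 0, 0, 0], [0, 0, 8.5, 0, 0, 0, 0], [0, 0, 9.4, 0, 0, 0, 0], [0, 0, 9.4, 0, 0, 0, 0], [0, 0, 9.4, 0, 0, 0, 0]],
  ],
)

```text
time_s: 8.88
ee_pos: [0.5286, 0.0439, 0.0639]
eef_rot: [3.141, -0.0, -1.669]
force: [-0.0, -0.5, -0.2]
grip_width: 0.0212
```

Run:
```python
from h import *
from station import ctrl
o=ctrl.get_obs();print(o["ee_pos"],o["force"],o["moment"],o["eef_rot"],o["grip_width"])
```

```text
[0.52861806 0.04391081 0.06387352] [-0.01936446 -0.50470596 -0.19574862] [0.03437507 0.18171137 0.02340564] [ 3.14105647e+00 -9.99825484e-05 -1.66871984e+00] 0.021183326021371157
```

>>> play_rows(
  steps=[
    [[0, 0.5, 0, 0, 0, 0, 0], [0, 1, 0, 0, 0, 0, 0], [0, 1.5, 0, 0, 0, 0, 0], [0, 2, 0, 0, 0, 0, 0], [0, 2.7, 0, 0, 0, 0, 0], [0, 3.4, 0, 0, 0, 0, 0], [0, 4.1, 0, 0, 0, 0, 0], [0, 4.8, 0, 0, 0, 0, 0], [0, 5.5, 0, 0, 0, 0, 0], [0, 6.2, 0, 0, 0, 0, 0], [0, 6.9, 0, 0, 0, 0, 0], [0, 7.6, 0, 0, 0, 0, 0], [0, 8.3, 0, 0, 0, 0, 0], [0, 9, 0, 0, 0, 0, 0], [0, 9.6, 0, 0, 0, 0, 0], [0, 10.2, 0, 0, 0, 0, 0], [0, 10.7, 0, 0, 0, 0, 0], [0, 11.2, 0, 0, 0, 0, 0]],
  ],
)

```text
time_s: 10.38
ee_pos: [0.4167, 0.0549, 0.064]
eef_rot: [3.141, -0.0, -1.669]
force: [2.2, -1.7, -0.8]
grip_width: 0.0213
```

Run:
```python
from h import *
from station import ctrl
o=ctrl.get_obs();print(o["ee_pos"],o["force"],o["moment"],o["eef_rot"],o["grip_width"])
```

```text
[0.41666703 0.05491679 0.06395095] [ 2.24342473 -1.66052247 -0.80994571] [-0.43351344 -0.4513379  -0.08049047] [ 3.14111793e+00 -9.09147140e-05 -1.66871862e+00] 0.021338883422237012
```

Dragging with ~2 N. Continue to the stop in small steps.

>>> play_rows(
  steps=[
    [[0, 0.15, 0, 0, 0, 0, 0], [0, 0.3, 0, 0, 0, 0, 0], [0, 0.45, 0, 0, 0, 0, 0], [0, 0.45, 0, 0, 0, 0, 0]],
  ],
)

```text
time_s: 10.72
ee_pos: [0.4135, 0.0553, 0.0642]
eef_rot: [-3.139, 0.0, -1.669]
force: [10.3, -1.6, -6.6]
grip_width: 0.0213
```

Run:
```python
from h import *
from station import ctrl
S,T=snap()
o=ctrl.get_obs();print(o["ee_pos"],o["force"],o["moment"],o["eef_rot"],o["grip_width"])
crop(T["frame"],180,70,460,290,2.85,"pics/d1.png")
```

```text
[0.41338783 0.0552623  0.06419096] [10.97738724 -2.09343443 -5.79893156] [-0.57363923 -1.89931207 -0.12354525] [-3.13915023e+00  6.78191081e-05 -1.66877722e+00] 0.021424220610320496
```

>>> play_rows(
  steps=[
    [[0, -0.5, 0, 0, 0, 0, 0], [0, -1, 0, 0, 0, 0, 0], [0, -1, 0, 0, 0, 0, 0], [0, -1, -1, 0, 0, 0, 0], [0, -1, -2, 0, 0, 0, 0], [0, -1, -3, 0, 0, 0, 0], [0, -1, -4, 0, 0, 0, 0], [0, -1, -6, 0, 0, 0, 0], [0, -1, -8, 0, 0, 0, 0], [0, -1, -9.4, 0, 0, 0, 0], [0, -1, -9.4, 0, 0, 0, 0], [0, -1, -9.4, 0, 0, 0, 0]],
  ],
)

```text
time_s: 11.82
ee_pos: [0.4233, 0.0543, 0.1588]
eef_rot: [-3.137, 0.0, -1.669]
force: [-0.9, 0.3, -2.1]
grip_width: 0.0215
```

Run:
```python
from h import *
from station import ctrl
S,T=snap()
o=ctrl.get_obs();print(o["ee_pos"],o["force"],o["moment"],o["eef_rot"],o["grip_width"])
crop(S["frame"],160,130,480,290,2.5,"pics/d2.png")
print(proj(S,yawtr(o["ee_pos"][:2],-.0972,[[.0835,0,.1215],[.0835,0,.1835],[.045,0,.1835]])))
for p in([.49,-.15,.158],[.50,-.33,.158],[.5975,-.357,.158]): rows(p,.16-np.pi/2)
```

```text
[0.42266294 0.05429296 0.15756632] [ 0.30265223 -0.61365084 -1.27420536] [-0.01380065  0.16651496  0.03999455] [-3.14009432e+00 -6.01995620e-05 -1.66878498e+00] 0.021278670196393092
[[336.79934781 190.46319752]
 [337.80549224 171.4967458 ]
 [337.81587105 163.66709901]]
sh [19.67 -8.7  -0.03] turn [-0.001 -0.    -0.258]
sh [ 3.749e+01 -1.146e+01 -2.000e-02] turn [-0.001 -0.    -0.258]
sh [ 3.922e+01 -2.142e+01 -1.000e-02] turn [-0.001 -0.    -0.258]
```

View pics/d2.png

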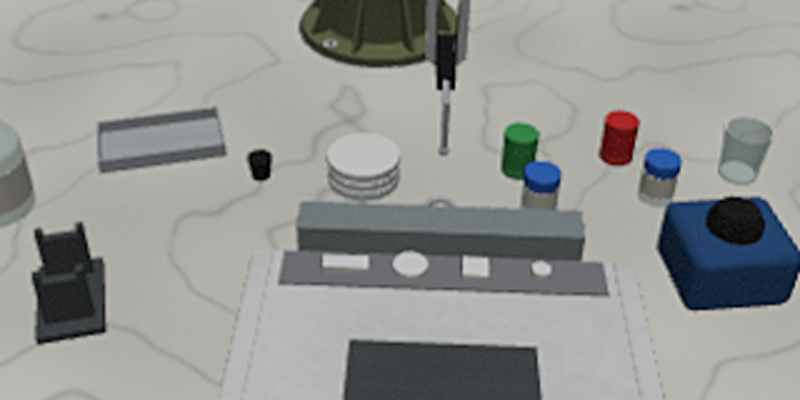

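>>> play_rows(
  steps=[
    [[4, -1, 0, 0, 0, 0, 0], [8, -2, 0, 0, 0, 0, 0], [12, -4, 0, 0, 0, -0.05, 0], [16, -6.5, 0, 0, 0, -0.1, 0], [19.7, -8.7, 0, 0, 0, -0.15, 0], [23.5, -9.2, 0, 0, 0, -0.2, 0], [27, -9.8, 0, 0, 0, -0.258, 0], [31, -10.5, 0, 0, 0, -0.258, 0], [35, -11.1, 0, 0, 0, -0.258, 0], [37.5, -11.6, 0, 0, 0, -0.258, 0], [38, -15, 0, 0, 0, -0.258, 0], [38.8, -18.5, 0, 0, 0, -0.258, 0], [39.2, -21.3, 0, 0, 0, -0.258, 0], [39.2, -21.3, 0, 0, 0, -0.258, 0], [39.2, -21.3, 0, 0, 0, -0.258, 0], [39.2, -21.3, 0, 0, 0, -0.258, 0]],
  ],
)

```text
time_s: 13.25
ee_pos: [0.5956, -0.3563, 0.1565]
eef_rot: [3.141, 0.001, -1.411]
force: [-0.8, -0.5, -0.9]
grip_width: 0.0213
```

Run:
```python
from h import *
rows([.5965,-.3570,.054],.16-np.pi/2)
```

```text
sh [ 0.09 -0.08 10.25] turn [0.    0.001 0.   ]
```

>>> play_rows(
  steps=[
    [[0.1, -0.1, 2.5, 0, 0, 0, 0], [0.1, -0.1, 5, 0, 0, 0, 0], [0.1, -0.1, 7, 0, 0, 0, 0], [0.1, -0.1, 8.5, 0, 0, 0, 0], [0.1, -0.1, 9.3, 0, 0, 0, 0], [0.1, -0.1, 9.8, 0, 0, 0, 0], [0.1, -0.1, 10, 0, 0, 0, 0], [0.1, -0.1, 10.2, 0, 0, 0, 0], [0.1, -0.1, 10.2, 0, 0, 0, 0]],
  ],
)

```text
time_s: 14.0
ee_pos: [0.5968, -0.3572, 0.0553]
eef_rot: [-3.141, 0.0, -1.411]
force: [-0.3, -0.4, -1.9]
grip_width: 0.0211
```

Run:
```python
from h import *
from station import ctrl
o=ctrl.get_obs();print(o["ee_pos"],o["force"],o["moment"],o["eef_rot"],o["grip_width"])
```

```text
[ 0.59684508 -0.35723954  0.05528244] [-0.30897257 -0.43599486 -1.89881437] [-0.03011651  0.13402504  0.02366201] [-3.14107405e+00  2.76838633e-04 -1.41075267e+00] 0.02110438599085565
```

>>> play_rows(
  steps=[
    [[0, 0, 0.1, 0, 0, 0, 0], [0, 0, 0.2, 0, 0, 0, 0], [0, 0, 0.3, 0, 0, 0, 0], [0, 0, 0.3, 0, 0, 0, 0]],
  ],
)

```text
time_s: 14.33
ee_pos: [0.597, -0.3573, 0.0525]
eef_rot: [-3.141, -0.0, -1.411]
force: [-0.1, -0.3, 0.4]
grip_width: 0.0213
```

Run:
```python
from h import *
from station import ctrl
o=ctrl.get_obs();print(o["ee_pos"],o["force"],o["moment"],o["eef_rot"],o["grip_width"])
```

```text
[ 0.5969657  -0.35732738  0.05253529] [-0.06934773 -0.34837647  0.44729701] [-0.12101616  0.09942084  0.03648589] [-3.14076685e+00 -1.05296930e-04 -1.41070050e+00] 0.021250043405853545
```

>>> play_rows(
  steps=[
    [[0, 0, 0, 0, 0, 0, 0.3], [0, 0, 0, 0, 0, 0, 0.4], [0, 0, 0, 0, 0, 0, 0.5], [0, 0, 0, 0, 0, 0, 0.5], [0, 0, 0, 0, 0, 0, 0.6], [0, 0, -1, 0, 0, 0, 0.6], [0, 0, -3, 0, 0, 0, 0.6], [0, 0, -6, 0, 0, 0, 0.8], [0, 0, -10, 0, 0, 0, 1], [0, 0, -13, 0, 0, 0, 1], [0, 3, -13, 0, 0, 0, 1], [0, 6, -13, 0, 0, 0, 1], [-4, 6, -13, 0, 0, 0, 1], [-8, 6, -13, 0, 0, 0, 1], [-12, 6, -13, 0, 0, 0, 1], [-16, 6, -13, 0, 0, 0, 1]],
  ],
)

```text
time_s: 15.67
ee_pos: [0.5114, -0.2075, 0.1834]
eef_rot: [-3.14, -0.001, -1.412]
force: [2.0, 0.6, 0.3]
grip_width: 0.0941
```

```bash
cat > jars.py <<'E'
from h import *
from station import ctrl
o=ctrl.get_obs();print(o["time_s"],o["ee_pos"],o["eef_rot"],o["qpos"])
S,T=snap()
for n,c in(("S",S),("T",T)):
    f=c["frame"]; hsv=cv2.cvtColor(f,cv2.COLOR_BGR2HSV)
    m=cv2.inRange(hsv,(105,150,110),(128,255,255)); k,l,st,ce=cv2.connectedComponentsWithStats(m)
    for i in range(1,k):
        if st[i,4]>12: print(n,st[i],np.round(ce[i],1),np.round(w(c,[ce[i]],.058)[0,:2],4))
E
python3 jars.py
python3 - <<'E'
from h import *
S,T=snap()
a=S["frame"][205:290,160:230]; b=cv2.imread("pics/scene0.png")[205:290,160:230]
d=cv2.absdiff(a,b).mean(2); print("hook diff vs start",d.mean(),d.max(),np.argwhere(d>40)[:10])
cv2.imwrite("pics/h2.png",cv2.resize(np.hstack([a,b]),None,fx=5,fy=5,interpolation=cv2.INTER_CUBIC))
E
```

```text
15.6667 [ 0.51137708 -0.20753772  0.18337361] [-3.13982213e+00 -6.26610805e-04 -1.41159313e+00] [-4.52171416e-01  2.98007984e-01  1.50854369e+00  5.17705322e-04
  1.33323152e+00  9.59299777e-01]
S [634  63   6   4  20] [636.8  64.2] [-0.6989  1.8374]
S [140 168  14   8  84] [146.1 171.3] [ 0.2937 -0.5427]
S [419 190  13   8  89] [425.1 193.5] [0.4448 0.32  ]
S [370 195  14   9 104] [376.5 198.8] [0.4653 0.1695]
S [431 209  47  27 396] [454.2 224.5] [0.5868 0.3606]
T [253 223  13  12 118] [259.1 228.4] [0.4621 0.1716]
T [462 226  12  11 109] [467.6 231. ] [ 0.4374 -0.5091]
T [207 230  13  12 116] [213.  235.9] [0.4414 0.3208]
hook diff vs start 6.464313725490196 85.66666666666667 [[10 26]
 [11 18]
 [11 26]
 [12 17]
 [12 18]
 [12 26]
 [13 18]
 [13 27]
 [14 18]
 [14 27]]
```

Run:
```python
from h import *
rows([.4635,.171,.15],-np.pi/2); rows([.4635,.171,.022],-np.pi/2)
I=(.682,.0297)
print(yawtr(I,-.0972,[[-.075,y,.014] for y in(.111,.037,-.037,-.111)]))
```

```text
sh [-38.25  -1.27   3.33] turn [-0.002 -0.001  0.162]
sh [-38.27  -1.24  16.13] turn [-0.002 -0.001  0.162]
[[ 6.18126234e-01  1.47454584e-01  1.40000000e-02]
 [ 6.10944755e-01  7.38038788e-02  1.40000000e-02]
 [ 6.03763276e-01  1.53173767e-04  1.40000000e-02]
 [ 5.96581796e-01 -7.34975313e-02  1.40000000e-02]]
```

>>> play_rows(
  steps=[
    [[-38.3, -1.3, 3.3, 0, 0, 0.16, 1], [-38.3, -1.3, 3.3, 0, 0, 0.16, 1], [-38.3, -1.3, 3.3, 0, 0, 0.16, 1], [-38.3, -1.3, 3.3, 0, 0, 0.16, 1], [-38.3, -1.3, 3.3, 0, 0, 0.16, 1], [-38.3, -1.3, 3.3, 0, 0, 0.16, 1], [-38.3, -1.3, 3.3, 0, 0, 0.16, 1], [-38.3, -1.3, 3.3, 0, 0, 0.16, 1], [-38.3, -1.3, 3.3, 0, 0, 0.16, 1], [-38.3, -1.3, 3.3, 0, 0, 0.16, 1], [-38.3, -1.3, 3.3, 0, 0, 0.16, 1], [-38.3, -1.3, 3.3, 0, 0, 0.16, 1], [-38.3, -1.3, 3.3, 0, 0, 0.16, 1], [-38.3, -1.3, 3.3, 0, 0, 0.16, 1]],
  ],
)

```text
time_s: 17.03
ee_pos: [0.4644, 0.17, 0.1505]
eef_rot: [-3.139, -0.001, -1.571]
force: [0.2, -0.1, 0.5]
grip_width: 0.094
```

```bash
python3 jars.py;python3 - <<'E'
from h import *
rows([.4635,.171,.022],-np.pi/2)
E
```

```text
17.0333 [0.46440102 0.16999124 0.15049737] [-3.13893030e+00 -9.45817479e-04 -1.57142583e+00] [ 2.77814356e-01  1.99634660e-01  1.71030373e+00 -1.74170213e-03
  1.22935489e+00  1.84982024e+00]
S [634  63   6   4  20] [636.8  64.2] [-0.6989  1.8374]
S [140 168  14   8  84] [146.1 171.3] [ 0.2937 -0.5427]
S [419 190  13   8  89] [425.1 193.5] [0.4448 0.32  ]
S [370 195  14   9 104] [376.5 198.8] [0.4653 0.1695]
S [452 209  25  26 146] [465.9 224.5] [0.588  0.3926]
S [438 210  14  22  54] [443. 223.] [0.5794 0.3321]
T [462 226  12  11 108] [467.6 231. ] [ 0.4373 -0.5092]
T [207 230  13  12 118] [213.1 235.8] [0.4416 0.3205]
sh [-0.08  0.1  12.85] turn [-0.003 -0.001 -0.   ]
```

>>> play_rows(
  steps=[
    [[0, 0, 3, 0, 0, 0, 1], [0, 0, 6, 0, 0, 0, 1], [0, 0, 9, 0, 0, 0, 1], [0, 0, 11.5, 0, 0, 0, 1], [0, 0, 12.8, 0, 0, 0, 1], [0, 0, 12.8, 0, 0, 0, 1], [0, 0, 12.8, 0, 0, 0, 0.7], [0, 0, 12.8, 0, 0, 0, 0.55], [0, 0, 12.8, 0, 0, 0, 0.45], [0, 0, 12.8, 0, 0, 0, 0.35], [0, 0, 12.8, 0, 0, 0, 0.3], [0, 0, 12.8, 0, 0, 0, 0.3], [0, 0, 12.8, 0, 0, 0, 0.3], [0, 0, 12.8, 0, 0, 0, 0.3]],
  ],
  force=20,
)

```text
time_s: 18.3
ee_pos: [0.4646, 0.1703, 0.0226]
eef_rot: [-3.139, -0.001, -1.571]
force: [-0.6, 0.4, 0.2]
grip_width: 0.0441
```

Run:
```python
from h import *
rows([.46,.171,.15],-.0972-np.pi/2)
rows([.6038,0.0005,.15],-.0972-np.pi/2)
```

```text
sh [ -0.06   0.42 -12.74] turn [-0.003 -0.001  0.097]
sh [ 16.98 -13.96 -12.69] turn [-0.003 -0.001  0.097]
```

>>> play_rows(
  steps=[
    [[0, 0, -3, 0, 0, 0, 0.3], [0, 0, -6, 0, 0, 0, 0.3], [0, 0, -9, 0, 0, 0, 0.3], [0, 0, -12.7, 0, 0, 0, 0.3], [3, -2, -12.7, 0, 0, 0.05, 0.3], [6, -4.5, -12.7, 0, 0, 0.097, 0.3], [9, -7, -12.7, 0, 0, 0.097, 0.3], [12, -9.5, -12.7, 0, 0, 0.097, 0.3], [14.5, -12, -12.7, 0, 0, 0.097, 0.3], [17, -14, -12.7, 0, 0, 0.097, 0.3], [17, -14, -12.7, 0, 0, 0.097, 0.3], [17, -14, -12.7, 0, 0, 0.097, 0.3], [17, -14, -12.7, 0, 0, 0.097, 0.3]],
  ],
)

```text
time_s: 19.38
ee_pos: [0.6037, 0.0008, 0.1497]
eef_rot: [-3.14, -0.0, -1.668]
force: [0.3, 0.9, -0.9]
grip_width: 0.0431
```

```bash
python3 jars.py;python3 - <<'E'
from h import *
rows([.6043,0.0005,.037],-.0972-np.pi/2)
S,T=snap()
# tray/bay check: where bay corners should be, scene & top
a=S["frame"][150:270,270:410]; b=T["frame"][120:240,240:380]
cv2.imwrite("pics/p1.png",cv2.resize(np.hstack([a,b]),None,fx=2.85,fy=2.85,interpolation=cv2.INTER_CUBIC))
E
```

```text
19.3833 [0.6036548  0.00077126 0.14972178] [-3.13972328e+00 -3.72333870e-04 -1.66807325e+00] [-5.91701984e-02  4.39968235e-01  1.39480370e+00 -4.59418536e-04
  1.30496691e+00  1.60902298e+00]
S [634  63   6   4  20] [636.8  64.2] [-0.6989  1.8374]
S [140 168  14   8  84] [146.1 171.3] [ 0.2937 -0.5427]
S [314 189  18  11 145] [322.8 193.8] [0.4347 0.0138]
S [419 190  13   8  89] [425.1 193.5] [0.4448 0.32  ]
S [445 209  29  24 108] [463.4 223. ] [0.5818 0.3878]
S [440 210   6  16  24] [441.7 218. ] [0.5585 0.3349]
S [469 227   9   5  19] [472.9 229. ] [0.6069 0.4047]
T [462 226  12  11 109] [467.6 231. ] [ 0.4374 -0.5091]
T [207 230  13  12 118] [213.  235.8] [0.4416 0.3207]
sh [ 0.07 -0.04 11.32] turn [-0.003 -0.     0.001]
```

View pics/p1.png

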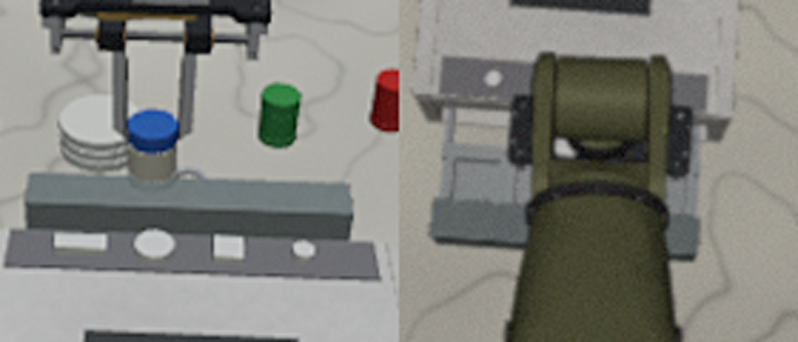

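Run:
```python
from h import *
S,T=snap()
print("jar",w(S,[[322.8,193.8]],.185))
q=w(T,[[240+(a-399)/2.85,120+b/2.85] for a,b in((450,147),(450,201),(480,149),(480,204))],.03); print("bay edges",q)
print(proj(T,yawtr((.682,.0297),-.0972,[[-.048,.138,.03],[-.102,.138,.03],[-.048,.111,.03],[-.102,.111,.03],[-.105,.155,.07],[-.150,.155,.07]])))
```

```text
jar [[6.04248442e-01 4.66882988e-05 1.85000000e-01]]
bay edges [[0.65816423 0.17704009 0.03      ]
 [0.59291647 0.17750131 0.03      ]
 [0.65495023 0.14148716 0.03      ]
 [0.58850478 0.14218951 0.03      ]]
[[259.49732396 174.59032092]
 [258.05776613 190.24284965]
 [267.46181996 175.17581411]
 [266.06582611 190.82856352]
 [251.50798874 188.55032528]
 [250.22928646 202.07102181]]
```

>>> play_rows(
  steps=[
    [[0, 0, 3, 0, 0, 0, 0.3], [0, 0, 6, 0, 0, 0, 0.3], [0, 0, 8, 0, 0, 0, 0.3], [0, 0, 9.3, 0, 0, 0, 0.3], [0, 0, 9.8, 0, 0, 0, 0.3], [0, 0, 10.2, 0, 0, 0, 0.3], [0, 0, 10.6, 0, 0, 0, 0.3], [0, 0, 11, 0, 0, 0, 0.3], [0, 0, 11.2, 0, 0, 0, 0.3], [0, 0, 11.2, 0, 0, 0, 0.3]],
  ],
)

```text
time_s: 20.52
ee_pos: [0.6044, 0.0009, 0.0385]
eef_rot: [-3.138, -0.0, -1.667]
force: [-0.5, 0.7, -1.1]
grip_width: 0.0435
```

>>> play_rows(
  steps=[
    [[0, 0, 0.1, 0, 0, 0, 0.3], [0, 0, 0.2, 0, 0, 0, 0.3], [0, 0, 0.25, 0, 0, 0, 0.3], [0, 0, 0.25, 0, 0, 0, 0.3]],
  ],
)

```text
time_s: 20.85
ee_pos: [0.6048, 0.0009, 0.0366]
eef_rot: [-3.137, -0.0, -1.667]
force: [-0.2, 0.4, 3.4]
grip_width: 0.0433
```

Seated on the bay floor (3.4 N at expected height). Release to ~62 mm and lift.

>>> play_rows(
  steps=[
    [[0, 0, 0, 0, 0, 0, 0.5], [0, 0, 0, 0, 0, 0, 0.55], [0, 0, 0, 0, 0, 0, 0.65], [0, 0, 0, 0, 0, 0, 0.65], [0, 0, -1, 0, 0, 0, 0.65], [0, 0, -3, 0, 0, 0, 0.65], [0, 0, -6, 0, 0, 0, 0.65], [0, 0, -9, 0, 0, 0, 0.8], [0, 0, -11.5, 0, 0, 0, 1], [0, 0, -11.5, 0, 0, 0, 1]],
  ],
)

```text
time_s: 21.68
ee_pos: [0.6063, 0.0009, 0.158]
eef_rot: [-3.129, -0.0, -1.667]
force: [-1.1, 0.1, 0.2]
grip_width: 0.0775
```

```bash
python3 jars.py;python3 - <<'E'
from h import *
rows([.443,.3205,.15],-np.pi/2)
E
```

```text
21.6833 [0.60633384 0.00089446 0.1580245 ] [-3.12852543e+00 -8.58136568e-05 -1.66715044e+00] [-5.86384369e-02  4.31829631e-01  1.38680284e+00 -5.98713573e-04
  1.30990554e+00  1.60866209e+00]
S [634  63   6   4  20] [636.8  64.2] [-0.6989  1.8374]
S [140 168  14   8  84] [146.1 171.3] [ 0.2937 -0.5427]
S [419 190  13   8  89] [425.1 193.5] [0.4448 0.32  ]
S [441 210  11  20  29] [443.9 221.3] [0.5727 0.3365]
S [453 215  24  17  83] [466.5 224.2] [0.5872 0.3946]
S [315 223  16   9 104] [322.5 227. ] [0.5824 0.0032]
T [462 226  12  11 109] [467.6 231. ] [ 0.4374 -0.5091]
T [207 230  13  12 119] [213.1 235.8] [0.4416 0.3205]
sh [-30.25  19.16   0.14] turn [-0.006 -0.001 -0.096]
```

>>> play_rows(
  steps=[
    [[-30.2, 19.2, 0.2, 0, 0, -0.096, 1], [-30.2, 19.2, 0.2, 0, 0, -0.096, 1], [-30.2, 19.2, 0.2, 0, 0, -0.096, 1], [-30.2, 19.2, 0.2, 0, 0, -0.096, 1], [-30.2, 19.2, 0.2, 0, 0, -0.096, 1], [-30.2, 19.2, 0.2, 0, 0, -0.096, 1], [-30.2, 19.2, 0.2, 0, 0, -0.096, 1], [-30.2, 19.2, 0.2, 0, 0, -0.096, 1], [-30.2, 19.2, 0.2, 0, 0, -0.096, 1], [-30.2, 19.2, 0.2, 0, 0, -0.096, 1], [-30.2, 19.2, 0.2, 0, 0, -0.096, 1], [-30.2, 19.2, 0.2, 0, 0, -0.096, 1], [-30.2, 19.2, 0.2, 0, 0, -0.096, 1], [-30.2, 19.2, 0.2, 0, 0, -0.096, 1]],
  ],
)

```text
time_s: 22.95
ee_pos: [0.443, 0.3191, 0.1491]
eef_rot: [-3.136, -0.001, -1.573]
force: [-0.1, 0.3, 0.9]
grip_width: 0.0942
```

```bash
python3 jars.py|grep -v "63 \|140 \|462";python3 - <<'E'
from h import *
rows([.4435,.3205,.022],-np.pi/2)
E
```

```text
22.95 [0.44300504 0.31909403 0.14914177] [-3.13558672e+00 -1.22674693e-03 -1.57268545e+00] [ 0.55945389  0.3122911   1.57152154 -0.00445832  1.25335169  2.1335179 ]
S [419 190  13   8  89] [425.1 193.5] [0.4448 0.32  ]
S [436 210  41  23 186] [459.9 223.3] [0.5827 0.3779]
S [315 223  16   9 104] [322.5 227. ] [0.5824 0.0032]
T [304 178  12  13 120] [309.6 184.2] [0.605  0.0034]
sh [-0.13  0.02 12.73] turn [-0.006 -0.001 -0.002]
```

>>> play_rows(
  steps=[
    [[-0.1, 0, 3, -0.006, 0, 0, 1], [-0.1, 0, 6, -0.006, 0, 0, 1], [-0.1, 0, 9, -0.006, 0, 0, 1], [-0.1, 0, 11.5, -0.006, 0, 0, 1], [-0.1, 0, 12.7, -0.006, 0, 0, 1], [-0.1, 0, 12.7, -0.006, 0, 0, 1], [-0.1, 0, 12.7, -0.006, 0, 0, 0.7], [-0.1, 0, 12.7, -0.006, 0, 0, 0.55], [-0.1, 0, 12.7, -0.006, 0, 0, 0.45], [-0.1, 0, 12.7, -0.006, 0, 0, 0.35], [-0.1, 0, 12.7, -0.006, 0, 0, 0.3], [-0.1, 0, 12.7, -0.006, 0, 0, 0.3], [-0.1, 0, 12.7, -0.006, 0, 0, 0.3], [-0.1, 0, 12.7, -0.006, 0, 0, 0.3]],
  ],
)

```text
time_s: 24.22
ee_pos: [0.4438, 0.3203, 0.0224]
eef_rot: [-3.141, -0.001, -1.572]
force: [-0.5, 1.5, -0.2]
grip_width: 0.0442
```

Run:
```python
from h import *
rows([.443,.3205,.15],-.0972-np.pi/2)
rows([.6112,0.0741,.15],-.0972-np.pi/2)
```

```text
sh [-1.000e-02  7.000e-02 -1.276e+01] turn [-0.    -0.001  0.096]
sh [ 24.6  -16.79 -12.73] turn [-0.    -0.001  0.096]
```

>>> play_rows(
  steps=[
    [[0, 0, -3, 0, 0, 0, 0.3], [0, 0, -6, 0, 0, 0, 0.3], [0, 0, -9, 0, 0, 0, 0.3], [0, 0, -12.7, 0, 0, 0, 0.3], [3.5, -0.5, -12.7, 0, 0, 0, 0.3], [7, -1.5, -12.7, 0, 0, 0, 0.3], [10, -3, -12.7, 0, 0, 0.05, 0.3], [13, -5, -12.7, 0, 0, 0.096, 0.3], [16, -7.5, -12.7, 0, 0, 0.096, 0.3], [19, -10.5, -12.7, 0, 0, 0.096, 0.3], [22, -14, -12.7, 0, 0, 0.096, 0.3], [24.6, -16.8, -12.7, 0, 0, 0.096, 0.3], [24.6, -16.8, -12.7, 0, 0, 0.096, 0.3], [24.6, -16.8, -12.7, 0, 0, 0.096, 0.3], [24.6, -16.8, -12.7, 0, 0, 0.096, 0.3]],
  ],
)

```text
time_s: 25.47
ee_pos: [0.6108, 0.0744, 0.1492]
eef_rot: [3.141, -0.001, -1.669]
force: [-1.0, 0.1, -1.2]
grip_width: 0.0432
```

```bash
python3 jars.py|grep -v "63 \|140 \|462";python3 - <<'E'
from h import *
rows([.6112,.0741,.038],-.0972-np.pi/2)
E
```

```text
25.4667 [0.61076822 0.07437182 0.14923633] [ 3.14093116e+00 -8.52744819e-04 -1.66863448e+00] [ 6.20094649e-02  4.68068260e-01  1.35547040e+00 -7.60598568e-04
  1.31884286e+00  1.73083413e+00]
S [345 190  18  11 147] [353.6 195. ] [0.4442 0.1046]
S [434 209  44  26 257] [458.3 224. ] [0.5855 0.3724]
S [315 225  16   7  80] [322.7 227.7] [0.5855 0.0037]
T [307 180   9   9  64] [310.9 183.9] [ 0.6061 -0.001 ]
sh [ 0.09 -0.06 11.19] turn [-0.    -0.001  0.001]
```

>>> play_rows(
  steps=[
    [[0, -0.1, 3, 0, 0, 0, 0.3], [0, -0.1, 6, 0, 0, 0, 0.3], [0, -0.1, 8, 0, 0, 0, 0.3], [0, -0.1, 9.3, 0, 0, 0, 0.3], [0, -0.1, 9.8, 0, 0, 0, 0.3], [0, -0.1, 10.2, 0, 0, 0, 0.3], [0, -0.1, 10.6, 0, 0, 0, 0.3], [0, -0.1, 11, 0, 0, 0, 0.3], [0, -0.1, 11.2, 0, 0, 0, 0.3], [0, -0.1, 11.35, 0, 0, 0, 0.3], [0, -0.1, 11.35, 0, 0, 0, 0.3]],
  ],
)

```text
time_s: 26.48
ee_pos: [0.6119, 0.0749, 0.0367]
eef_rot: [-3.14, -0.001, -1.667]
force: [0.7, 1.0, -0.5]
grip_width: 0.0436
```

>>> play_rows(
  steps=[
    [[0, 0, 0.1, 0, 0, 0, 0.3], [0, 0, 0.15, 0, 0, 0, 0.3], [0, 0, 0.15, 0, 0, 0, 0.3], [0, 0, 0.15, 0, 0, 0, 0.5], [0, 0, 0.1, 0, 0, 0, 0.55], [0, 0, 0.1, 0, 0, 0, 0.65], [0, 0, 0.1, 0, 0, 0, 0.65], [0, 0, -1, 0, 0, 0, 0.65], [0, 0, -3, 0, 0, 0, 0.65], [0, 0, -6, 0, 0, 0, 0.65], [0, 0, -9, 0, 0, 0, 0.65], [0, 0, -12, 0, 0, 0, 0.65], [0, 3, -12, 0, 0, 0, 0.65], [0, 7, -12, 0, 0, 0, 0.4], [0, 11, -12, 0, 0, 0, 0], [0, 15, -12, 0, 0, 0, 0], [0, 18, -12, 0, 0, 0, 0], [0, 20, -12, 0, 0, 0, 0]],
  ],
)

```text
time_s: 27.98
ee_pos: [0.4103, 0.0945, 0.1572]
eef_rot: [-3.14, -0.0, -1.667]
force: [-0.4, 1.4, 0.2]
grip_width: 0.0313
```

```bash
python3 jars.py|grep -v "63 \|140 \|462";python3 - <<'E'
from h import *
S,T=snap()
a=T["frame"][140:225,240:370]; b=S["frame"][205:290,160:230]; c=cv2.imread("pics/scene0.png")[205:290,160:230]
cv2.imwrite("pics/q1.png",cv2.resize(np.hstack([a,b,c]),None,fx=2.95,fy=2.95,interpolation=cv2.INTER_CUBIC))
E
```

```text
27.9833 [0.4102733  0.09448384 0.15723282] [-3.13982147e+00 -4.39901829e-04 -1.66690962e+00] [ 1.39905459e-01  2.65521124e-02  1.88715868e+00 -8.94429423e-04
  1.22626277e+00  1.80711611e+00]
S [448 210  25  21  72] [463.7 222.2] [0.5785 0.3898]
S [440 215   4  10  14] [441.2 220.3] [0.5682 0.3305]
S [315 225  16   7  79] [322.6 227.8] [0.5856 0.0035]
S [343 225  17   8 109] [350.9 228.6] [0.5918 0.0784]
T [282 177  12  12 119] [287.3 182.3] [0.6132 0.0771]
T [304 177  12  12 118] [309.3 182.6] [0.6106 0.004 ]
```

View pics/q1.png

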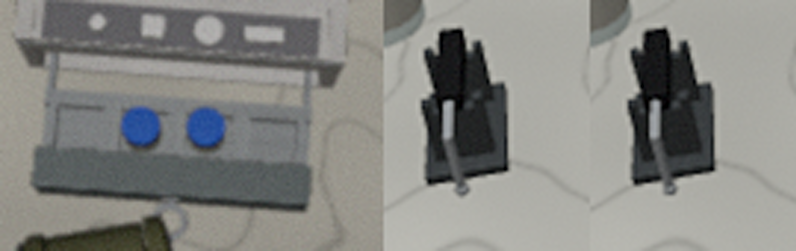

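Run:
```python
from h import *
I=(.682,.0297)
for x,z in((-.198,.15),(-.198,.032)): rows(yawtr(I,-.0972,[[x,0,z]])[0],-.0972-np.pi/2)
```

```text
sh [ 3.84 -7.58  0.77] turn [-0.003 -0.     0.001]
sh [ 3.83 -7.54 12.57] turn [-0.003 -0.     0.001]
```

>>> play_rows(
  steps=[
    [[3.8, -4, 0.8, 0, 0, 0, 1], [3.8, -7.5, 0.8, 0, 0, 0, 1], [3.8, -7.5, 0.8, 0, 0, 0, 1], [3.8, -7.5, 0.8, 0, 0, 0, 1], [3.8, -7.5, 0.8, 0, 0, 0, 1], [3.8, -7.5, 0.8, 0, 0, 0, 1], [3.8, -7.5, 4, 0, 0, 0, 1], [3.8, -7.5, 7, 0, 0, 0, 1], [3.8, -7.5, 10, 0, 0, 0, 1], [3.8, -7.5, 12.5, 0, 0, 0, 1], [3.8, -7.5, 12.5, 0, 0, 0, 1], [3.8, -7.5, 12.5, 0, 0, 0, 1]],
  ],
)

```text
time_s: 29.18
ee_pos: [0.484, 0.0497, 0.0331]
eef_rot: [-3.14, -0.0, -1.666]
force: [0.4, 0.2, 0.4]
grip_width: 0.0916
```

>>> play_rows(
  steps=[
    [[0, -0.7, 0, 0, 0, 0, 1], [0, -1.4, 0, 0, 0, 0, 1], [0, -2.1, 0, 0, 0, 0, 1], [0, -2.7, 0, 0, 0, 0, 1], [0, -3.2, 0, 0, 0, 0, 1], [0, -3.7, 0, 0, 0, 0, 1], [0, -4.2, 0, 0, 0, 0, 1], [0, -4.7, 0, 0, 0, 0, 1], [0, -5.2, 0, 0, 0, 0, 1], [0, -5.7, 0, 0, 0, 0, 1], [0, -6.2, 0, 0, 0, 0, 1], [0, -6.7, 0, 0, 0, 0, 1]],
  ],
)

```text
time_s: 30.18
ee_pos: [0.5511, 0.0432, 0.0331]
eef_rot: [-3.14, -0.0, -1.666]
force: [-2.5, -0.1, 0.6]
grip_width: 0.0939
```

>>> play_rows(
  steps=[
    [[0, -0.5, 0, 0, 0, 0, 1], [0, -1, 0, 0, 0, 0, 1], [0, -1.5, 0, 0, 0, 0, 1], [0, -2, 0, 0, 0, 0, 1], [0, -2.5, 0, 0, 0, 0, 1], [0, -3, 0, 0, 0, 0, 1], [0, -3.5, 0, 0, 0, 0, 1], [0, -4, 0, 0, 0, 0, 1], [0, -4.5, 0, 0, 0, 0, 1], [0, -5, 0, 0, 0, 0, 1], [0, -5.5, 0, 0, 0, 0, 1], [0, -6, 0, 0, 0, 0, 1], [0, -6.4, 0, 0, 0, 0, 1], [0, -6.8, 0, 0, 0, 0, 1], [0, -6.8, 0, 0, 0, 0, 1]],
  ],
)

```text
time_s: 31.43
ee_pos: [0.6196, 0.0367, 0.0333]
eef_rot: [-3.139, -0.0, -1.666]
force: [-0.2, -0.3, 0.2]
grip_width: 0.0938
```

>>> play_rows(
  steps=[
    [[0, -0.2, 0, 0, 0, 0, 1], [0, -0.4, 0, 0, 0, 0, 1], [0, -0.6, 0, 0, 0, 0, 1], [0, -0.6, 0, 0, 0, 0, 1]],
  ],
)

```text
time_s: 31.77
ee_pos: [0.626, 0.0361, 0.0333]
eef_rot: [-3.139, -0.0, -1.666]
force: [-0.7, 0.9, -0.9]
grip_width: 0.0939
```

>>> play_rows(
  steps=[
    [[0, -0.2, 0, 0, 0, 0, 1], [0, -0.4, 0, 0, 0, 0, 1], [0, -0.5, 0, 0, 0, 0, 1]],
  ],
)

```text
time_s: 32.02
ee_pos: [0.6277, 0.0359, 0.0332]
eef_rot: [3.136, -0.001, -1.666]
force: [-34.4, 0.9, 20.6]
grip_width: 0.0939
```

>>> play_rows(
  steps=[
    [[0, 0.8, 0, 0, 0, 0, 1], [0, 2, 0, 0, 0, 0, 1], [0, 5, 0, 0, 0, 0, 1], [0, 8, 0, 0, 0, 0, 1], [0, 10, 0, 0, 0, 0, 1], [0, 10, -4, 0, 0, 0, 0.7], [0, 10, -8, 0, 0, 0, 0.3], [0, 10, -12, 0, 0, 0, 0], [0, 10, -16, 0, 0, 0, 0], [0, 14, -16, 0, 0, 0, 0], [0, 18, -16, 0, 0, 0, 0], [0, 22, -16, 0, 0, 0, 0], [0, 22, -16, 0, 0, 0, 0]],
  ],
)

```text
time_s: 33.1
ee_pos: [0.4049, 0.0574, 0.1948]
eef_rot: [3.136, -0.001, -1.665]
force: [-0.3, -0.8, 0.7]
grip_width: 0.0437
```

Run:
```python
from h import *
from station import ctrl
S,T=snap(); o=ctrl.get_obs(); print(o["ee_pos"],o["grip_width"],o["force"])
f=T["frame"]; g=cv2.imread("pics/top0.png")
sl=(slice(140,200),slice(245,355)); a,b=[cv2.cvtColor(x[sl],cv2.COLOR_BGR2GRAY).astype(np.float32) for x in(f,g)]
print("diff",np.abs(a-b).mean(),np.abs(a-b).max(),"shift",cv2.phaseCorrelate(b[18:55,5:105].copy(),a[18:55,5:105].copy()))
I=(.682,.0297)
for y in(.09,.03,-.09): print(y); p=yawtr(I,-.0972,[[.022,y,.18]])[0]; rows(p,-.0972-np.pi/2); print(p)
```

```text
[0.40965036 0.05704842 0.19557115] 0.03642730976109462 [1.13886374 0.08220641 0.11163538]
diff 5.984091 30.0 shift ((0.04427513908996161, -0.034200508798264195), 1.0109315881729126)
0.09
sh [ -8.85 -29.6    1.46] turn [ 0.003 -0.     0.002]
[0.71263039 0.11714015 0.18      ]
0.03
sh [ -2.85 -29.58   1.46] turn [ 0.003 -0.     0.002]
[0.70680757 0.05742336 0.18      ]
-0.09
sh [  9.15 -29.56   1.47] turn [ 0.003 -0.     0.002]
[ 0.69516192 -0.06201022  0.18      ]
```

>>> play_rows(
  steps=[
    [[-8.9, -29.6, 0, 0.003, 0, 0, 0], [-8.9, -29.6, 0, 0.003, 0, 0, 0], [-8.9, -29.6, 0, 0.003, 0, 0, 0], [-8.9, -29.6, 0, 0.003, 0, 0, 0], [-8.9, -29.6, 0, 0.003, 0, 0, 0], [-8.9, -29.6, 0, 0.003, 0, 0, 0], [-8.9, -29.6, 0, 0.003, 0, 0, 0], [-8.9, -29.6, 0, 0.003, 0, 0, 0], [-8.9, -29.6, 0, 0.003, 0, 0, 0], [-8.9, -29.6, 0, 0.003, 0, 0, 0], [-8.9, -29.6, 0, 0.003, 0, 0, 0], [-8.9, -29.6, 1.5, 0.003, 0, 0, 0], [-8.9, -29.6, 3, 0.003, 0, 0, 0], [-8.9, -29.6, 3, 0.003, 0, 0, 0]],
  ],
)

```text
time_s: 34.37
ee_pos: [0.7113, 0.1173, 0.1623]
eef_rot: [3.138, -0.001, -1.666]
force: [0.5, -0.7, -1.1]
grip_width: 0.0006
```

Run:
```python
from h import *
from station import ctrl
S,T=snap()
rows([.7126,.1171,.145],-.0972-np.pi/2); o=ctrl.get_obs(); print(o["grip_width"],o["force"],o["ee_pos"])
crop(S["frame"],270,170,410,290,5,"pics/k1.png")
print("key px",(proj(S,[[.7126,.1171,.14],o["ee_pos"]])-[270,170])*5)
```

```text
sh [ 0.03 -0.03  2.05] turn [-0.    -0.     0.002]
0.00042990202803232274 [-1.03177051 -0.51640512  1.00437279] [0.71233042 0.11742639 0.16549331]
key px [[532.51484699 333.47874729]
 [539.08442239 291.48789688]]
```

View pics/k1.png

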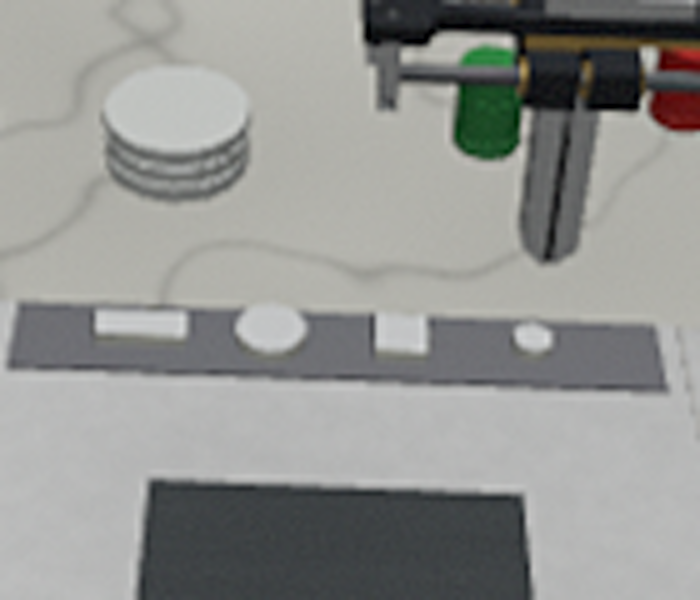

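>>> play_rows(
  steps=[
    [[0, 0, 1, 0, 0, 0, 0], [0, 0, 2, 0, 0, 0, 0], [0, 0, 2.3, 0, 0, 0, 0], [0, 0, 2.5, 0, 0, 0, 0], [0, 0, 2.5, 0, 0, 0, 0]],
  ],
)

```text
time_s: 34.88
ee_pos: [0.7122, 0.1174, 0.1399]
eef_rot: [3.141, -0.001, -1.666]
force: [0.3, -0.2, -0.2]
grip_width: 0.0
```

>>> play_rows(
  steps=[
    [[0, 0, 0.2, 0, 0, 0, 0], [0, 0, 0.3, 0, 0, 0, 0], [0, 0, 0.3, 0, 0, 0, 0]],
  ],
)

```text
time_s: 35.13
ee_pos: [0.7122, 0.1174, 0.1368]
eef_rot: [3.141, -0.001, -1.666]
force: [0.5, 0.7, -0.4]
grip_width: 0.0006
```

>>> play_rows(
  steps=[
    [[0, 0, 0.2, 0, 0, 0, 0], [0, 0, 0.4, 0, 0, 0, 0], [0, 0, 0.6, 0, 0, 0, 0], [0, 0, 0.6, 0, 0, 0, 0]],
  ],
)

```text
time_s: 35.47
ee_pos: [0.7119, 0.1174, 0.1301]
eef_rot: [3.14, -0.001, -1.666]
force: [0.4, -0.4, 0.1]
grip_width: 0.0004
```

>>> play_rows(
  steps=[
    [[0, 0, 0.2, 0, 0, 0, 0], [0, 0, 0.4, 0, 0, 0, 0], [0, 0, 0.5, 0, 0, 0, 0], [0, 0, 0.5, 0, 0, 0, 0]],
  ],
)

```text
time_s: 35.8
ee_pos: [0.7118, 0.1173, 0.1247]
eef_rot: [3.14, -0.001, -1.666]
force: [1.2, -0.3, -0.0]
grip_width: 0.0003
```

>>> play_rows(
  steps=[
    [[0, 0, 0.2, 0, 0, 0, 0], [0, 0, 0.3, 0, 0, 0, 0], [0, 0, 0.3, 0, 0, 0, 0]],
  ],
)

```text
time_s: 36.05
ee_pos: [0.7117, 0.1173, 0.1214]
eef_rot: [3.139, -0.001, -1.666]
force: [0.6, -1.0, 0.1]
grip_width: 0.0003
```

```bash
cat > st.py <<'E'
from h import *
from station import ctrl
S,T=snap(); o=ctrl.get_obs(); print(o["force"],o["ee_pos"])
# tip of fingers: lowest finger pixel col/row; white key visible blobs
f=S["frame"]; g=cv2.cvtColor(f,cv2.COLOR_BGR2GRAY)
m=((g>175)&(np.arange(400)[:,None]>226)&(np.arange(400)[:,None]<246)).astype(np.uint8); m[:,:280]=0; m[:,395:]=0
k,l,s,c=cv2.connectedComponentsWithStats(m)
for i in range(1,k):
    if s[i,4]>8: print(s[i],np.round(c[i],1))
E
python3 st.py
```

```text
[-0.3911459  -0.05588673  0.00253629] [0.7117915  0.11736995 0.12170863]
[280 227  21   3  63] [290. 228.]
[305 227  67  13 489] [338.5 231.2]
[384 227  11   7  69] [389.4 230.1]
[289 232  18   5  75] [297.5 234.1]
[373 236   7   4  19] [376.  237.6]
[280 245  18   1  18] [288.5 245. ]
```

>>> play_rows(
  steps=[
    [[0, 0, 0.2, 0, 0, 0, 0], [0, 0, 0.3, 0, 0, 0, 0], [0, 0, 0.3, 0, 0, 0, 0]],
  ],
)

```text
time_s: 36.4
ee_pos: [0.7117, 0.1173, 0.1183]
eef_rot: [3.139, -0.001, -1.666]
force: [-0.2, -0.1, -0.3]
grip_width: 0.0005
```

>>> play_rows(
  steps=[
    [[0, 0, 0.15, 0, 0, 0, 0], [0, 0, 0.25, 0, 0, 0, 0], [0, 0, 0.25, 0, 0, 0, 0]],
  ],
)

```text
time_s: 36.65
ee_pos: [0.7116, 0.1173, 0.1155]
eef_rot: [3.139, -0.001, -1.666]
force: [0.7, 0.2, 0.2]
grip_width: 0.0009
```

```bash
python3 - <<'E'
from h import *
S,T=snap()
for dz in(0,.01,.02,.025,.03): print(dz,proj(S,[[.7123,.1174,.1655+dz],[.703,.118,.1655+dz]]))
# find tip now: dark finger vs surroundings along columns
f=cv2.cvtColor(S["frame"],cv2.COLOR_BGR2GRAY)
print(f[222:246:1,372:388:2])
E
python3 st.py
```

```text
0 [[377.80318189 228.28663745]
 [377.3352909  225.53815923]]
0.01 [[378.28275458 224.94429401]
 [377.80749455 222.20498103]]
0.02 [[378.76904649 221.55465525]
 [378.28625634 218.82504765]]
0.025 [[379.01475595 219.84178862]
 [378.52813891 217.11724255]]
0.03 [[379.26219827 218.11672087]
 [378.77171233 215.397379  ]]
[[129  92 103  87  77 102  94 176]
 [136  97 104  71  87 104  97 181]
 [128  98 104  67  91 103 104 179]
 [123  99 104  62  93 102 120 178]
 [114 105 103  56  97 103 143 179]
 [102 107 105  49 100 101 146 177]
 [ 88 105 105  38 101 100 157 178]
 [ 88 103 106  31 104  99 172 178]
 [ 88 105 108  16 107 100 171 177]
 [ 95 102 108  25 108  95 172 178]
 [112 103 110  28 104  94 180 180]
 [109 100 110  47 107  95 175 182]
 [107 102 101  61 104 100 137 149]
 [110  98  95  74 106 103 108 107]
 [119 111  82  82 100 107 114 110]
 [108 166  55  78 110 113 113 114]
 [ 91 196 156 153 141 112 112 111]
 [ 97 163 181 172 133 113 113 114]
 [105 111 147 135 104 112 112 110]
 [111 116 120 112 110 113 111 113]
 [113 114 115 113 111 114 112 112]
 [111 111 112 111 112 113 113 113]
 [113 114 113 112 114 115 112 113]
 [113 113 115 113 112 112 112 114]]
[-0.42078119  0.54945102  0.19771381] [0.71168951 0.11732184 0.11590573]
[280 227  21   3  63] [290. 228.]
[305 227  66  13 487] [338.4 231.2]
[384 227  11   7  66] [389.4 230.2]
[289 232  18   5  75] [297.6 234.1]
[280 245  18   1  18] [288.5 245. ]
```

>>> play_rows(
  steps=[
    [[0, 0, 0.15, 0, 0, 0, 0], [0, 0, 0.3, 0, 0, 0, 0], [0, 0, 0.3, 0, 0, 0, 0]],
  ],
)

```text
time_s: 37.1
ee_pos: [0.7115, 0.1173, 0.1124]
eef_rot: [3.139, -0.001, -1.666]
force: [-1.4, -0.3, -0.1]
grip_width: 0.0004
```

>>> play_rows(
  steps=[
    [[0, 0, 0.15, 0, 0, 0, 0], [0, 0, 0.25, 0, 0, 0, 0], [0, 0, 0.25, 0, 0, 0, 0]],
  ],
)

```text
time_s: 37.35
ee_pos: [0.7117, 0.1173, 0.11]
eef_rot: [3.139, -0.001, -1.666]
force: [0.1, 0.2, 3.0]
grip_width: 0.0005
```

```bash
python3 st.py
```

```text
[-0.11929232 -0.2442959   1.77066698] [0.71163251 0.11731904 0.11022156]
[280 227  21   3  63] [290. 228.]
[304 227  67  13 487] [338.3 231.2]
[384 227  11   7  67] [389.4 230.1]
[289 232  18   5  75] [297.6 234.1]
[280 245  18   1  18] [288.5 245. ]
```

>>> play_rows(
  steps=[
    [[0, 0, 0.15, 0, 0, 0, 0], [0, 0, 0.3, 0, 0, 0, 0], [0, 0, 0.3, 0, 0, 0, 0]],
  ],
)

```text
time_s: 37.7
ee_pos: [0.7117, 0.1173, 0.1071]
eef_rot: [3.139, -0.001, -1.666]
force: [-0.8, -0.1, 4.7]
grip_width: 0.0002
```

>>> play_rows(
  steps=[
    [[0, 0, 0.1, 0, 0, 0, 0], [0, 0, 0.2, 0, 0, 0, 0], [0, 0, 0.2, 0, 0, 0, 0]],
  ],
)

```text
time_s: 37.95
ee_pos: [0.7118, 0.1174, 0.1068]
eef_rot: [3.14, -0.001, -1.666]
force: [-6.2, -1.3, 13.5]
grip_width: 0.0004
```

>>> play_rows(
  steps=[
    [[0, 0, -1.5, 0, 0, 0, 0], [0, 0, -4, 0, 0, 0, 0], [2, 0, -4.5, 0, 0, 0, 0], [4, 0, -4.5, 0, 0, 0, 0], [6, 0, -4.5, 0, 0, 0, 0], [6, 0, -4.5, 0, 0, 0, 0], [6, 0, -4.5, 0, 0, 0, 0], [6, 0, -2.5, 0, 0, 0, 0], [6, 0, -1, 0, 0, 0, 0], [6, 0, -0.6, 0, 0, 0, 0], [6, 0, -0.6, 0, 0, 0, 0]],
  ],
)

```text
time_s: 38.87
ee_pos: [0.7055, 0.0586, 0.1116]
eef_rot: [3.138, -0.001, -1.665]
force: [-0.9, 0.5, 2.2]
grip_width: 0.0006
```

```bash
python3 st.py
python3 - <<'E'
from h import *
rows([.7068,.0574,.105],-.0972-np.pi/2)
E
```

```text
[-0.15290434  0.84332951  0.71188897] [0.7063946  0.05823161 0.11358212]
[280 227  21   3  63] [290. 228.]
[304 227  41  13 264] [324.6 231. ]
[358 227  37   7 174] [375.1 230.1]
[289 232  18   5  74] [297.6 234.1]
[373 235   7   5  28] [376.1 237. ]
[345 236  10   4  21] [348.4 238.1]
[280 245  18   1  18] [288.5 245. ]
sh [ 0.08 -0.05  0.86] turn [ 0.001 -0.001  0.003]
```

>>> play_rows(
  steps=[
    [[0, 0, 0.3, 0, 0, 0, 0], [0, 0, 0.5, 0, 0, 0, 0], [0, 0, 0.65, 0, 0, 0, 0], [0, 0, 0.8, 0, 0, 0, 0], [0, 0, 0.85, 0, 0, 0, 0], [0, 0, 0.85, 0, 0, 0, 0]],
  ],
)

```text
time_s: 39.47
ee_pos: [0.7071, 0.0586, 0.1068]
eef_rot: [-3.14, 0.0, -1.665]
force: [0.3, 2.1, 10.8]
grip_width: 0.0002
```

>>> play_rows(
  steps=[
    [[0, 0, -1.5, 0, 0, 0, 0], [0, 0, -5, 0, 0, 0, 0], [0, 0, -6, 0, 0, 0, 0], [3, 0, -6, 0, 0, 0, 0], [6, 0, -6, 0, 0, 0, 0], [9, 0, -6, 0, 0, 0, 0], [12, 0, -6, 0, 0, 0, 0], [12.1, 0, -6, 0, 0, 0, 0], [12.1, 0, -6, 0, 0, 0, 0], [12.1, 0, -3, 0, 0, 0, 0], [12.1, 0, -1.5, 0, 0, 0, 0], [12.1, 0, -1, 0, 0, 0, 0], [12.1, 0, -1, 0, 0, 0, 0]],
  ],
)

```text
time_s: 40.55
ee_pos: [0.6952, -0.0607, 0.1154]
eef_rot: [3.141, 0.0, -1.664]
force: [0.2, 0.6, 0.8]
grip_width: 0.0007
```

```bash
python3 st.py
python3 - <<'E'
from h import *
rows([.6952,-.0620,.105],-.0972-np.pi/2)
E
```

```text
[ 0.51102476  0.56283191 -0.8529482 ] [ 0.69618339 -0.06121536  0.11789014]
[280 227  12   3  34] [285.7 228.1]
[305 227  90  13 433] [340.6 231.9]
[289 232   7   5  21] [291.6 234. ]
[300 233   7   4  20] [303.8 234.8]
[373 235   7   5  27] [376.1 236.9]
[280 245  18   1  18] [288.5 245. ]
sh [0.09 0.09 1.29] turn [-0.003  0.     0.004]
```

>>> play_rows(
  steps=[
    [[0.1, 0.1, 0.4, 0, 0, 0, 0], [0.1, 0.1, 0.7, 0, 0, 0, 0], [0.1, 0.1, 0.9, 0, 0, 0, 0], [0.1, 0.1, 1.05, 0, 0, 0, 0], [0.1, 0.1, 1.2, 0, 0, 0, 0], [0.1, 0.1, 1.3, 0, 0, 0, 0], [0.1, 0.1, 1.3, 0, 0, 0, 0]],
  ],
)

```text
time_s: 41.23
ee_pos: [0.6956, -0.062, 0.1068]
eef_rot: [-3.136, 0.0, -1.664]
force: [-2.6, 1.8, 11.0]
grip_width: 0.0008
```

Fully down too. Lift and retreat, then check.

>>> play_rows(
  steps=[
    [[0, 0, -1.5, 0, 0, 0, 0], [0, 0, -5, 0, 0, 0, 0], [0, 0, -8, 0, 0, 0, 0], [0, 4, -8, 0, 0, 0, 0], [0, 8, -8, 0, 0, 0, 0], [0, 12, -8, 0, 0, 0, 0], [0, 16, -8, 0, 0, 0, 0], [0, 20, -8, 0, 0, 0, 0], [0, 24, -8, 0, 0, 0, 0], [0, 28, -8, 0, 0, 0, 0], [0, 28, -8, 0, 0, 0, 0], [0, 28, -8, 0, 0, 0, 0]],
  ],
)

```text
time_s: 42.23
ee_pos: [0.4156, -0.0359, 0.1859]
eef_rot: [-3.134, 0.0, -1.664]
force: [0.9, -0.5, 1.1]
grip_width: 0.0003
```

```bash
python3 - <<'E'
from h import *
from station import ctrl
S,T=snap(); print(ctrl.get_obs()["ee_pos"],ctrl.get_obs()["force"])
gr=lambda f:cv2.cvtColor(f,cv2.COLOR_BGR2GRAY).astype(np.float32)
def cmp(n,f,g,x0,y0,x1,y1):
    a,b=gr(f)[y0:y1,x0:x1],gr(g)[y0:y1,x0:x1]; d=np.abs(a-b)
    print(n,round(float(d.mean()),1),d.max(),np.round(cv2.phaseCorrelate(b.copy(),a.copy())[0],2))
t0=cv2.imread("pics/top0.png"); s0=cv2.imread("pics/scene0.png")
cmp("drawer T",T["frame"],t0,250,155,352,195)
cmp("keys S",S["frame"],s0,265,228,410,250)
cmp("cradle S",S["frame"],s0,170,205,210,275)
cmp("cradle T",T["frame"],t0,395,150,432,208)
for n,b in dict(dishes=(285,178,325,212),green=(358,178,378,204),red=(398,172,418,198),beaker=(444,174,472,206),stopper=(255,186,273,205),funnel=(482,200,530,252),wash=(112,200,150,262),reagent=(130,160,176,222)).items(): cmp(n,S["frame"],s0,*b)
E
python3 jars.py|tail -8
```

```text
[ 0.41722861 -0.0360887   0.18563591] [0.07819709 0.36807354 0.86586209]
drawer T 5.9 27.0 [-0.03 -0.02]
keys S 1.0 5.0 [0.01 0.02]
cradle S 2.8 89.0 [ 0.02 -0.03]
cradle T 6.5 29.0 [0.   0.03]
dishes 0.9 4.0 [ 0.01 -0.1 ]
green 12.1 150.0 [-0.05  1.79]
red 2.2 61.0 [-0.    0.56]
beaker 1.0 6.0 [-0.08  0.05]
stopper 1.5 16.0 [0.14 0.08]
funnel 1.2 8.0 [-0.01  0.05]
wash 1.0 5.0 [0.03 0.01]
reagent 1.0 6.0 [-0.02  0.05]
42.3333 [ 0.41722861 -0.0360887   0.18563591] [-3.13507130e+00  1.07082748e-04 -1.66428539e+00] [-1.74242075e-01 -1.04130118e-02  1.85580898e+00  6.58623675e-04
  1.28970527e+00  1.48986301e+00]
S [634  63   6   4  20] [636.8  64.2] [-0.6989  1.8374]
S [140 168  14   8  84] [146.1 171.3] [ 0.2937 -0.5427]
T [462 226  12  11 107] [467.7 231.1] [ 0.4371 -0.5097]
```

Run:
```python
from h import *
S,T=snap(); t0=cv2.imread("pics/top0.png"); s0=cv2.imread("pics/scene0.png")
for n,lo,hi in(("green",(50,120,50),(80,255,255)),("red",(170,150,90),(180,255,255))):
    for l,f in(("S",S["frame"]),("S0",s0),("T",T["frame"]),("T0",t0)):
        h=cv2.cvtColor(f,cv2.COLOR_BGR2HSV); m=cv2.inRange(h,lo,hi); m[:160]=0; m[280:]=0; y,x=np.nonzero(m); print(n,l,len(x),x.mean().round(2),y.mean().round(2))
for l,f in(("now",S["frame"]),("start",s0)):
    g=cv2.cvtColor(f,cv2.COLOR_BGR2GRAY)[205:285,165:215]; y,x=np.nonzero(g<32); print(l,"dark handle",len(x),x.mean(),y.mean(),x.min(),y.min())
d=cv2.absdiff(S["frame"],s0).mean(2)[200:280,160:215]; print(np.argwhere(d>35)+[200,160])
```

```text
green S 289 317.95 195.2
green S0 270 311.39 195.09
green T 151 314.35 243.01
green T0 174 342.53 237.11
red S 7 407.0 185.43
red S0 9 407.33 188.11
red T 6 226.17 262.17
red T0 7 224.86 261.43
now dark handle 424 19.30188679245283 30.32311320754717 8 10
start dark handle 410 19.082926829268292 30.153658536585365 8 10
[[215 186]
 [216 178]
 [216 186]
 [217 178]
 [217 186]
 [217 187]
 [218 178]
 [218 187]
 [219 178]
 [219 187]
 [220 178]
 [220 187]
 [221 178]
 [221 187]
 [222 177]
 [222 178]
 [222 187]
 [223 177]
 [223 178]
 [240 180]
 [241 180]
 [242 180]]
```

```bash
python3 -c "
from station import ctrl
print(ctrl.hand_in())"
```

```text
the job is handed in; nothing more can be done
None
```

The job is done and handed in at about 42 s of the 210 s allowed. I pulled the drawer to its stop with the hook and laid the hook back in its cradle. Only two jars were present; they went upright into the two middle bays. I then pushed the drawer home and pressed the small, square and bar keys in that order.

**Drawer:** its final image matches the starting one to within 0.05 px. I pushed it home until the wrist force reached about 34 N at the stop; the contact was with the fingers, but that is not far below the 40 N limit for the gripper's body.

**Keys:** each of the three stopped at the same depth with 11 to 14 N on it, well past the 5 N for fully down. All keys are back up, and the large round key was not pressed.

**Hook:** it lies in its cradle as before, but the handle sits an estimated 2 to 3 mm to one side of where it started, inside the channel.

**Other things on the bench:**
- The dishes, beaker, stopper, funnel, wash bottle and reagent bottle show no movement.
- My automatic check of the red and green look-alikes was inconclusive. The green one was still in its place in later pictures, and I saw no sign that the red one had moved.

**Disagreements:**
- **Fingertips:** they proved to be about 29 mm higher than the reported tool point, so I found the key contact by force.
- **First jar:** it appeared to shift about 5 mm within its bay before the drawer was shut. It stayed upright.
- **After shutting:** I could not see the jars once the drawer was closed.

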